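# Vent an air-spring foot and lock it with collars and an R-clip for transport

## Task

Make the air-spring foot ready for transport. First let its air out: unscrew the knurled lock nut of the air valve up to its stop, then press the freed valve tip fully down and hold it there for three seconds. Only after that slide every blue collar on the bench over the foot's stud, flat down on the plate, and push the R-clip's straight leg through the stud's cross-hole until its bent leg has snapped round the stud; in the end the lock nut must be screwed right down again, the clip left in place, and the other things on the bench left where they are.

Things in the scene. Friction and masses are not known exactly. Their poses are not given: they have to be found in the camera images.
- air_foot: Air-spring isolation foot, standing fixed on the blue-green mat (2 mm thick): grey round casting 110 mm across, black rubber bellows, aluminium top plate 84 mm across whose upper face is 50 mm above the mat, and an upright steel stud in the middle. Origin on the mat at the stud's axis; z up. The air valve stands upright on a tongue of the casting, its axis 95 mm from the stud's axis along this body's -y.
- plate_top (a point): Point on the stud's axis at the upper face of the top plate, where the lowest collar rests; z up. The stud is 20 mm in diameter, its top is tapered over the last 7 mm to 10 mm diameter and lies 70 mm above this point.
- stud_hole (a point): Centre of the cross-hole in the stud, 52 mm above the top plate and 18 mm below the stud's top. The hole is square in section, 8.6 mm wide and high, goes right through along this point's x axis and may be entered from either side.
- nut_center (a point): Centre of the knurled brass lock nut of the air valve (27 mm diameter, 16 mm high, axis upright). When screwed down its underside sits on the brass valve stem (17 mm diameter) 55 mm above the mat; nothing is wider than 17 mm for 20 mm below it. It rises 1.3 mm per radian (8.2 mm a turn) as it is unscrewed.
- valve_nut (a joint): Turn of the lock nut (rad): 0 screwed right down, grows counter-clockwise seen from above (unscrewing) to its stop at 4.4, about 0.7 of a turn. It stays where it is left; it needs about 0.1 N m to turn. Starts between 0 and 0.3.
- tip_top (a point): Top centre of the valve tip: steel pin with a flat head 12 mm across that stands up through the nut, its top 88 mm above the mat when not pressed (17 mm above the nut when that is screwed down, 11.3 mm above it when fully unscrewed).
- valve_tip (a joint): How far the valve tip is pressed down (m): 0 at rest, 0.0045 at its stop. It springs back: about 2 N to start it, 5 N at the stop. The nut rides on the tip, so the tip can go down only as far as the nut has been raised off the stem: with the nut screwed down it is locked.
- clip_head (a point): Centre (half-way up) of the head of the steel R-clip, which lies flat on the bench: the head is an oval double coil 36 mm long (x), 22 mm wide (y) and 12 mm high with flat sides at y = +-11 mm, to be gripped across y. From the head both legs run along +x, in the plane half-way up (6 mm wire; the legs hang 3 mm clear of the bench). z is the clip's flat face normal; it may lie either face up. 62 g.
- clip_seat (a point): Point on the straight leg's axis where the middle of the stud comes to lie when the clip is home: 50 mm along +x and 8 mm along -y from clip_head. The straight leg runs along +x at this y and ends 37 mm beyond this point with a thinner 4 mm tip. The bent leg lies on its +y side: flared tip 30 mm beyond this point (so the straight leg enters first), waist 12.5 mm beyond, then a bow that fits round the stud. Axes as clip_head.
- clip_leg (a joint): Angle by which the bent leg is sprung outward (rad): about 0 relaxed, up to about 0.15 while its waist rides over the stud, back to about 0 when the bow has snapped round the stud. Once let go the clip sags a little in the hole (up to 0.2 rad) and may roll about its leg. Pushing it over takes about 3 to 8 N along the leg.
- collar_a_center (a point): Blue-painted steel travel collar, a plain ring 46 mm across, 14 mm high, bore 23 mm, 50 g; stands flat on the bench. Point at its centre, half-way up (7 mm above its underside); z is the ring's axis. May be absent (the number of collars varies).
- collar_b_center (a point): Blue-painted steel travel collar, a plain ring 46 mm across, 14 mm high, bore 23 mm, 50 g; stands flat on the bench. Point at its centre, half-way up (7 mm above its underside); z is the ring's axis. May be absent (the number of collars varies).
- collar_c_center (a point): Blue-painted steel travel collar, a plain ring 46 mm across, 14 mm high, bore 23 mm, 50 g; stands flat on the bench. Point at its centre, half-way up (7 mm above its underside); z is the ring's axis. May be absent (the number of collars varies).
- wire_bonder: Wire bonder beyond the collars, a bystander fixed to the table. Its low base (42 mm high) begins 0.64 m ahead of the robot, right of y = 0.13 m; its black eyepieces reach out above the bench to 0.47 m ahead of the robot, right of y = -0.02 m, from 0.36 m up: keep gripper and wrist clear of both.
- loupe: Black loupe, 38 mm across, 32 mm high, a bystander; origin under its centre.
- spare_eyepiece: Black spare eyepiece with a white band, 35 mm across, 47 mm high, standing upright, a bystander; origin under its centre.
- chip_tray_1: Black chip tray, 51 x 51 x 6 mm, lying flat, a bystander; origin under its centre.
Things that resemble listed ones, but are neither listed nor needed, are in the scene too. Leave any black look-alike of the part that bears collar_b_center alone.

How it is judged:
On the way, in this order (a step that is already met when the one before it is completed fails the run):
1. the lock nut is unscrewed (at least 3.6 rad of its 4.4) (value of joint valve_nut above 3.6 rad), for 0.2 s.
2. the valve tip is held down, at least 2.5 of its 4.5 mm, for 2.5 s (value of joint valve_tip above 0.0025 m), for 2.5 s.
3. every collar is on the stud, flat, stacked on the plate (horizontal distance between each of collar_a_center, collar_b_center, collar_c_center and plate_top below 0.005 m and z of each of collar_a_center, collar_b_center, collar_c_center in the frame of plate_top below 0.038 m and angle between each of collar_a_center, collar_b_center, collar_c_center's own z axis and vertical below 0.1 rad), for 0.2 s.
4. the R-clip is through the cross-hole and its bent leg has snapped round the stud (distance between clip_seat and stud_hole below 0.006 m and angle between the x axis of clip_seat and the x axis of stud_hole, either way round below 0.3 rad and value of joint clip_leg below 0.05 rad), for 0.2 s.
At the end, for the whole second after the job is handed in: Every collar on the stud (5 mm of its axis, at most 38 mm above the plate, tilt under 0.1 rad); the clip's seat point within 6 mm of the hole's centre, leg within 0.3 rad of its axis, bent leg sprung under 0.05 rad; nut below 0.4 rad, tip pressed under 1 mm (all of step 3 and all of step 4 and value of joint valve_nut below 0.4 rad and value of joint valve_tip below 0.001 m); the robot touches nothing.
It fails at once if the loupe is moved by more than 3 cm (distance of loupe from where it was at the start of the episode above 0.03 m).
It fails at once if the spare eyepiece is moved by more than 3 cm (distance of spare_eyepiece from where it was at the start of the episode above 0.03 m).
It fails at once if the chip tray 1 is moved by more than 3 cm (distance of chip_tray_1 from where it was at the start of the episode above 0.03 m).
Of collar_a, collar_b, collar_c only 2 to 3 are there at a start; the rules pass over those that are not, and their reading is None.
At some moment in a run one of collar_a, collar_b, collar_c may be knocked a few centimetres aside while the robot is not near it.
Once in a run the grip may slacken for a moment while it holds something.
It also fails if it takes over 210 s, if anything falls off the work surface, if the arm or the gripper's body presses on something with over 40 N, if the wrist force passes 120 N, or if a joint passes its speed limit or range.

## Robot

A 6-joint arm with a two-finger parallel gripper is mounted at the origin on a cart in front of the work surface, level with it; the furniture and walls round the work are solid. World frame = base frame: x ahead of the robot, y to its left, z up, the work surface at z = 0. Lengths are in m, angles in rad, forces in N, time in s.
With the tool pointing down it reaches from about 0.225 to 0.875 m from the base axis. Payload 3.4 kg.
Tool frame: the origin (TCP) lies on the centre line of the jaws, within the pads' length; the fingertips stand 17 mm ahead of it and the grasp point (between the pads) lies 2 mm behind it (nose_length is the distance from the TCP to the fingertips, in m); z points along the fingers, y is the line along which they close (so a half turn about z gives the same grasp; the last joint's range is limited). The gripper opens to 85 mm and grips with 20 to 120 N. Pads are 22 mm wide; open, the fingers measure 114 mm over their backs; the gripper's body (76 mm by 85 mm) begins 54 mm behind the grasp point. The pads swing forward as they close: fully open they stand 13 mm farther back than shut.
Start: joints at [-1.276, 0.276, 1.505, -0, 1.361, -0.121], TCP at [0.232, -0.526, 0.248] pointing down, gripper open.
Joint ranges: [-2.89, 2.89], [-0.75, 2.08], [0.22, 2.7], [-1.18, 4.32], [0.11, 2.71], [-2.7, 2.7]. Speed limits (rad/s): [2.57, 2.57, 3.14, 3.14, 3.14, 3.14].

## Interface

Orientations are given as a unit quaternion [w, x, y, z].
In Python, from rig import get_state, get_image, sign_off, find_in, place_of, nose_length gives the robot as it stands.
- The arm moves only by the tool apply_moves, never from a script. Its argument "deltas" is one flat list of numbers, 5 for each row, row after row: the finger opening in mm, from 0 to 85.4, then the shift along the tool's x, y, z in mm, then the turn about the tool's z in degrees. A call has 1 to 12 rows; each row is the pose to reach, as a shift and turn from the pose commanded when the call began, along the tool's axes at that moment; what a row does not reach only later rows make up. A row lasts 1/12 s, in which the tool goes at most 41.7 mm and 7.16 degrees, less where a joint would pass 70% of its speed; a pose out of reach is approached as far as the arm can. A call with a gripper value outside its range is refused whole. The fingers move at their own pace and stop on an object; "squeeze" is the grip in N (left out, the last holds). Time passes only in rows, so rows that repeat a pose let the fingers close. It gives the time, the measured TCP pose, the force, the opening and the grip force at its end, in the units of the state.
- get_state(): the state, without advancing time (a new reading comes with each control period).
- get_image(name): name is "scene" or "top" or "wrist"; returns a dict with "frame" (480x640x3 uint8, red, green, blue), "K" (3x3 intrinsics, pixels), "position" and "orientation" of the camera in the world. Camera axes: x right, y down, z forward; pixel columns grow to the right and rows downward; lengths in m; the calibration is good to about 2 mm. A picture is of the moment at which its call begins. There is no depth.
- sign_off(): hands the job in; it is judged then, once.
Trained networks look in a picture, given as the dict that the camera call returned (one of the last four; its "shot" number tells which), for a name from the list of things; names that differ only in an ending like _2 or _b are one class to them, and where a whole thing is asked for, a point or a joint stands for the part that bears it (a point fixed in the world has none). Each returns a list of dicts, best first, with "score" (0 to 1); they miss things now and then, are a little off and sometimes report something else, mostly with a low value. They report only what shows in the picture. A call takes as long as a camera call. They do not tell look-alikes from the thing itself.
- find_in(query, picture): "point" ([column, row] in pixels, amid what is visible of it).
- place_of(query, picture): "point" ([column, row] in pixels: a listed point, or the origin of a listed thing).
The state is a dict: "clock": time; "qpos": joint angles; "qd": joint speeds; "effort": joint torques, N m; "position": TCP position; "ee_rot": TCP orientation; "contact_force": force on the tool from outside, world axes, zero at the start; "moment": the same for the moment, N m; "width": finger opening in m; "gripper_force": force on a finger pad.
Only numpy, scipy, OpenCV 4.12 (cv2) and the standard library are available. Lean on these libraries where they do the work, as an engineer would, in place of code of your own. Each camera call takes 0.05 s, during which the arm holds its last target. There are 200 camera calls.

## Working session

There is one attempt and no reset: what is moved stays moved. The work goes in short steps, Python scripts to look and compute and a tool call to move; the robot and the scene stay as the last step left them, time stands still between calls to the robot, and variables do not carry over. Pictures are saved under pics/ and viewed, at most 15 in all, crops included, and the job is handed in when it is done.

Besides the shell and the picture viewer there is one more tool, called after "Call:" as a command line: name --argument value ..., lists and objects as JSON in quotes. apply_moves: Moves the arm, as the interface text tells. Its arguments: {"type":"object","properties":{"deltas":{"type":"array"},"squeeze":{"type":"number"}},"required":["deltas"]}

```bash
ls; mkdir -p pics; cat > h.py <<'E'
import numpy as np, cv2
from rig import get_state,get_image,sign_off,find_in,place_of,nose_length
from scipy.spatial.transform import Rotation as R
def rot(q): return R.from_quat([q[1],q[2],q[3],q[0]]).as_matrix()
def ray(p,uv):
    d=rot(p["orientation"])@np.linalg.inv(p["K"])@np.array([uv[0],uv[1],1.]); return np.array(p["position"]),d
def at_z(p,uv,z):
    o,d=ray(p,uv); return o+d*(z-o[2])/d[2]
def proj(p,X):
    c=rot(p["orientation"]).T@(np.array(X)-p["position"]); u=p["K"]@c; return u[:2]/u[2]
def save(p,n,crop=None,s=1):
    f=p["frame"]
    if crop: f=f[crop[1]:crop[3],crop[0]:crop[2]]
    cv2.imwrite("pics/"+n,cv2.resize(f[:,:,::-1],None,fx=s,fy=s,interpolation=cv2.INTER_CUBIC))
def tri(obs):
    A=np.zeros((3,3));b=np.zeros(3)
    for p,uv in obs:
        o,d=ray(p,uv);d=d/np.linalg.norm(d);M=np.eye(3)-np.outer(d,d);A+=M;b+=M@o
    return np.linalg.solve(A,b)
def delta(target):
    s=get_state(); return rot(s["ee_rot"]).T@(np.array(target)-s["position"])*1000
E
python3 - <<'E'
from h import *
s=get_state(); print({k:np.round(v,3) for k,v in s.items()}, nose_length)
Z=dict(collar_a_center=.007,clip_head=.006,clip_seat=.006,plate_top=.052,stud_hole=.104,nut_center=.065,tip_top=.09,loupe=0,spare_eyepiece=0,chip_tray_1=0,air_foot=.002)
for n in ["scene","top"]:
    p=get_image(n); save(p,n+".png"); print(n,np.round(p["position"],3),np.round(p["K"][0,0]), np.round(rot(p["orientation"])[:,2],2))
    for q,z in Z.items():
        for r in place_of(q,p)[:5]:
            print(q,np.round(r["point"],1),round(r["score"],2),np.round(at_z(p,r["point"],z),4)[:2])
E
```

```text
pics
{'clock': np.float64(0.0), 'qpos': array([-1.276,  0.277,  1.506, -0.   ,  1.361, -0.121]), 'qd': array([ 0.   , -0.001,  0.   ,  0.002,  0.002,  0.001]), 'effort': array([-0.0000e+00, -4.1677e+01, -2.4580e+01, -0.0000e+00,  1.1000e-02,
        0.0000e+00]), 'position': array([ 0.232, -0.526,  0.247]), 'ee_rot': array([-0.001,  0.978,  0.206, -0.   ]), 'contact_force': array([ 0.581, -0.139,  0.54 ]), 'moment': array([ 0.018, -0.017,  0.007]), 'gripper_force': np.float64(0.0), 'width': np.float64(0.085)} 0.017
scene [-0.186  0.845  0.762] 586.0 [ 0.64 -0.56 -0.53]
collar_a_center [415.8 291.1] 0.56 [0.437  0.0159]
clip_head [337.7 347.3] 0.91 [0.4209 0.2622]
clip_head [371.7 323.9] 0.67 [0.4254 0.1644]
clip_seat [312.3 357.8] 0.8 [0.4317 0.317 ]
plate_top [248.9 296.8] 0.9 [0.6123 0.3272]
stud_hole [246.1 277.9] 0.78 [0.607  0.3332]
nut_center [271.2 270.3] 0.51 [0.641  0.2475]
tip_top [272.8 260.6] 0.61 [0.6372 0.2446]
loupe [198.4 312.5] 0.81 [0.6976 0.399 ]
spare_eyepiece [239.6 371.5] 0.57 [0.4986 0.4351]
chip_tray_1 [239.4 289. ] 0.68 [0.7078 0.288 ]
air_foot [252.4 320.8] 0.94 [0.5981 0.333 ]
top [0.513 0.13  1.338] 498.0 [ 0.06 -0.   -1.  ]
collar_a_center [360.2 306.8] 0.69 [0.4319 0.0222]
clip_head [268.1 313.4] 0.62 [0.41   0.2667]
clip_head [244.3 239.5] 0.29 [0.6056 0.3354]
clip_seat [252.2 305.4] 0.68 [0.4304 0.3094]
clip_seat [274. 224.] 0.49 [0.6489 0.2569]
plate_top [241.2 241.4] 0.61 [0.5973 0.3362]
plate_top [239.  237.9] 0.54 [0.6063 0.3421]
stud_hole [204.2 280.4] 0.66 [0.4956 0.4164]
nut_center [274.2 220.2] 0.41 [0.6526 0.251 ]
tip_top [275.7 223.7] 0.48 [0.6411 0.2446]
loupe [218.1 205.4] 0.74 [0.6971 0.4097]
spare_eyepiece [329.3 278.8] 0.72 [0.5047 0.1056]
spare_eyepiece [204.9 279.2] 0.45 [0.4975 0.4388]
chip_tray_1 [260.4 202.8] 0.8 [0.7064 0.2956]
air_foot [245.8 238.4] 0.8 [0.6089 0.3321]
```

View pics/scene.png

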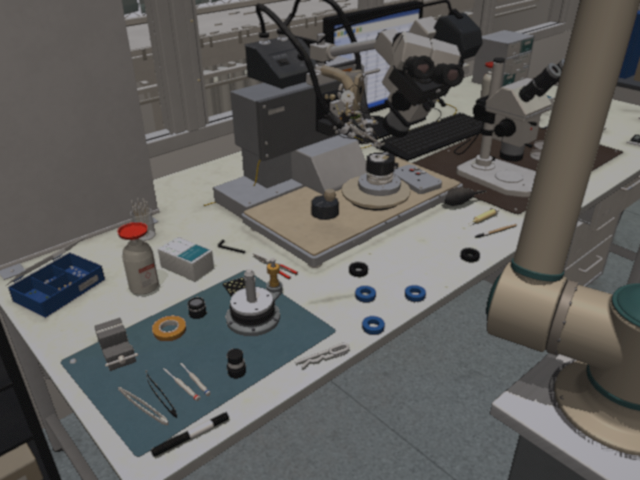

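View pics/top.png

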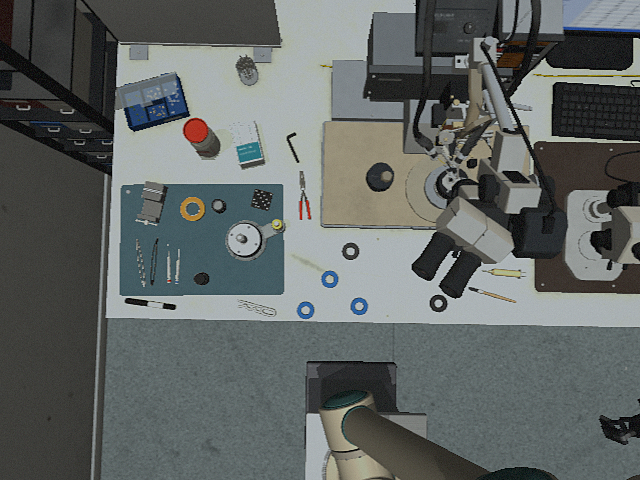

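Three blue collars (scene 366,294; 415,293; 373,325 / top 330,279; 359,306; 305,310) fit "blue-painted ring". The black rings (scene 358,269 and 470,255) are look-alikes, to be left alone. The foot is at top (244,239), the valve at (278,225) and the clip at (257,308).

```bash
cat >> h.py <<'E'
def blues(p,z=.014):
    h=cv2.cvtColor(p["frame"],cv2.COLOR_RGB2HSV); m=cv2.inRange(h,(100,120,60),(118,255,255))
    m=cv2.morphologyEx(m,cv2.MORPH_CLOSE,np.ones((5,5)))
    n,l,s,c=cv2.connectedComponentsWithStats(m); out=[]
    for i in range(1,n):
        if s[i,4]>60:
            ys,xs=np.where(l==i); cs=cv2.convexHull(np.stack([xs,ys],1).astype(np.int32))
            M=cv2.moments(cs); uv=(M["m10"]/M["m00"],M["m01"]/M["m00"]); out.append((np.round(uv,1),int(s[i,4]),np.round(at_z(p,uv,z)[:2],4)))
    return out
E
python3 - <<'E'
from h import *
for n in ["scene","top"]:
    p=get_image(n)
    for b in blues(p,.009): print(n,*b)
print(delta([.36,-.05,.27]),delta([.60,.245,.25]))
E
```

```text
scene [395.5  14.7] 125 [ 2.4799 -2.1956]
scene [375.8 103.5] 72 [ 1.3469 -0.8178]
scene [ 51.7 281.2] 828 [1.0031 0.5871]
scene [365.2 293.3] 217 [0.5029 0.1041]
scene [415.  292.7] 220 [0.4329 0.0237]
scene [373.  324.6] 244 [0.4197 0.1668]
top [601.9  29.3] 211 [ 1.2052 -0.634 ]
top [157.  103.9] 1178 [0.9706 0.5825]
top [329.4 278.9] 160 [0.5046 0.1053]
top [358.8 306. ] 164 [0.4342 0.026 ]
top [305.2 310. ] 163 [0.4211 0.1681]
[ 309.14590344 -383.89702295  -21.71807042] [ 647.85402452 -556.82283621   -1.75631126]
```

Call:
apply_moves --deltas '[45,309,-384,-22,25,45,309,-384,-22,25,45,309,-384,-22,25,45,309,-384,-22,25,45,309,-384,-22,25,45,309,-384,-22,25,45,309,-384,-22,25,45,309,-384,-22,25,45,309,-384,-22,25,45,309,-384,-22,25,45,309,-384,-22,25,45,309,-384,-22,25]'

```text
clock: 2.3
position: [0.3598, -0.0474, 0.2708]
ee_rot: [-0.0, 1.0, -0.01, 0.001]
contact_force: [1.0, -0.8, -0.4]
width: 0.0446
gripper_force: 0.0
```

```bash
python3 - <<'E'
from h import *
s=get_state(); print(s["position"],s["qpos"],s["clock"]); print(delta([.60,.245,.25]))
E
```

```text
[ 0.35979019 -0.0474039   0.27082933] [-3.24085415e-01 -6.94178206e-02  1.84971072e+00  6.94880945e-04
  1.35985711e+00  1.26666801e+00] 2.3
[ 234.25049012 -297.16866685   21.26378748]
```

Call:
apply_moves --deltas '[45,234,-297,15,25,45,234,-297,15,25,45,234,-297,15,25,45,234,-297,15,25,45,234,-297,15,25,45,234,-297,15,25,45,234,-297,15,25,45,234,-297,15,25,45,234,-297,15,25,45,234,-297,15,25,45,234,-297,15,25,45,234,-297,15,25]'

```text
clock: 3.3
position: [0.6002, 0.2433, 0.254]
ee_rot: [0.001, 0.974, -0.226, -0.001]
contact_force: [-0.5, -0.4, -0.2]
width: 0.045
gripper_force: 0.0
```

```bash
python3 - <<'E'
from h import *
s=get_state(); print(s["position"],s["qpos"],s["clock"])
p=get_image("wrist"); save(p,"w1.png"); print(p["position"],rot(p["orientation"])[:,2])
Z=dict(stud_hole=.104,plate_top=.052,nut_center=.065,tip_top=.09,air_foot=.002)
for q,z in Z.items():
    for r in place_of(q,p)[:3]:
        print(q,np.round(r["point"],1),round(r["score"],2),np.round(at_z(p,r["point"],z),4)[:2])
E
```

```text
[0.60022166 0.24328438 0.25402596] [ 2.77929456e-01  3.84419388e-01  1.32746920e+00 -3.81890772e-04
  1.43153210e+00  2.30372870e+00] 3.3
[0.67178044 0.20777393 0.37862927] [-0.28298284  0.13659921 -0.94934786]
stud_hole [208.3 267.9] 0.91 [0.6024 0.3289]
plate_top [222.9 246.3] 0.85 [0.6007 0.3309]
nut_center [292.7 156.3] 0.74 [0.6425 0.243 ]
nut_center [207.8  94.6] 0.59 [0.7081 0.2776]
tip_top [288.5 163.4] 0.73 [0.6418 0.2451]
air_foot [235.7 225.7] 0.86 [0.6024 0.3284]
```

View pics/w1.png

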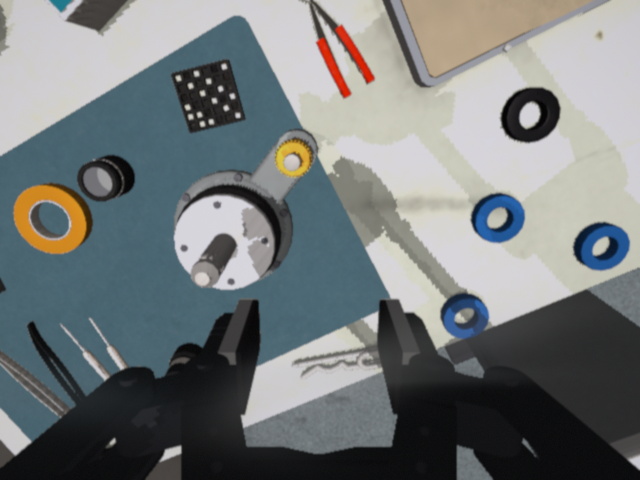

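The wrist view shows the stud top at (205,275), the valve nut at (294,157), and three blue rings plus the clip at (340,355).

```bash
python3 - <<'E'
from h import *
print(delta([.642,.2445,.135]))
E
```

```text
[ 36.7215366  -21.88775541 120.99034061]
```

Call:
apply_moves --deltas '[45,37,-22,60,0,45,37,-22,60,0,45,37,-22,119,0,45,37,-22,119,0,45,37,-22,119,0,45,37,-22,119,0,45,37,-22,119,0]'

```text
clock: 4.18
position: [0.6439, 0.2455, 0.1386]
ee_rot: [-0.001, 0.974, -0.227, 0.002]
contact_force: [0.5, -0.3, -0.5]
width: 0.0453
gripper_force: 0.0
```

```bash
python3 - <<'E'
from h import *
s=get_state(); print(s["position"],s["qpos"],s["clock"])
p=get_image("wrist"); save(p,"w2.png"); print(p["position"])
Z=dict(nut_center=.065,tip_top=.09)
for q,z in Z.items():
    for r in place_of(q,p)[:2]:
        X=at_z(p,r["point"],z); print(q,np.round(r["point"],1),round(r["score"],2),np.round(X,4)[:2],delta(X))
print(proj(p,s["position"]))
E
```

```text
[0.64392107 0.24553589 0.13855702] [ 2.63475265e-01  5.12298985e-01  1.40442584e+00 -1.18034422e-04
  1.22111505e+00  2.29165537e+00] 4.1833
[0.7147122  0.20966938 0.26349758]
nut_center [321.9 262.6] 0.73 [0.6426 0.2437] [-0.69525696  2.83687167 74.25759964]
tip_top [323.1 287.2] 0.94 [0.6406 0.2442] [-2.48928241  3.10627672 49.05938466]
[316.63581875 341.29041024]
```

View pics/w2.png

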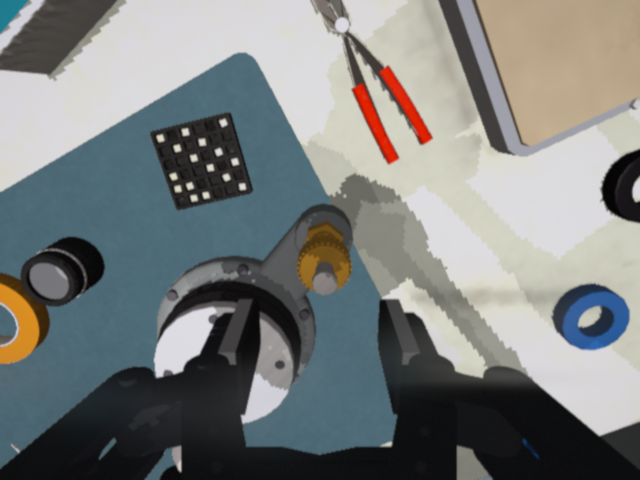

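Call:
apply_moves --deltas '[45,-1.5,2.5,35,0,45,-1.5,2.5,74,0,45,-1.5,2.5,74,0,45,-1.5,2.5,74,0,45,-1.5,2.5,74,0,45,-1.5,2.5,74,0,15,-1.5,2.5,74,0,15,-1.5,2.5,74,0,15,-1.5,2.5,74,0,15,-1.5,2.5,74,0,15,-1.5,2.5,74,0,15,-1.5,2.5,74,0]' --squeeze 50

```text
clock: 5.33
position: [0.6416, 0.2439, 0.0648]
ee_rot: [-0.0, 0.974, -0.226, 0.002]
contact_force: [-0.1, -1.4, 6.4]
width: 0.0253
gripper_force: 48.7
```

Call:
apply_moves --deltas '[15,0,0,-0.2,-7,15,0,0,-0.3,-14,15,0,0,-0.5,-21,15,0,0,-0.6,-28,15,0,0,-0.8,-35,15,0,0,-1.0,-42,15,0,0,-1.1,-49,15,0,0,-1.3,-56,15,0,0,-1.4,-63,15,0,0,-1.6,-70,15,0,0,-1.7,-77,15,0,0,-1.9,-84]'

```text
clock: 6.33
position: [0.6418, 0.2427, 0.0657]
ee_rot: [0.002, 0.874, 0.486, 0.001]
contact_force: [0.2, -4.4, 2.3]
width: 0.0251
gripper_force: 48.9
```

Call:
apply_moves --deltas '[15,0,0,-0.2,-7,15,0,0,-0.3,-14,15,0,0,-0.5,-21,15,0,0,-0.6,-28,15,0,0,-0.8,-35,15,0,0,-1.0,-42,15,0,0,-1.1,-49,15,0,0,-1.3,-56,15,0,0,-1.4,-63,15,0,0,-1.6,-70,15,0,0,-1.7,-77,15,0,0,-1.9,-84]'

```text
clock: 7.33
position: [0.6431, 0.2428, 0.068]
ee_rot: [0.003, 0.324, 0.946, 0.0]
contact_force: [4.1, -3.1, 1.8]
width: 0.0253
gripper_force: 48.9
```

Call:
apply_moves --deltas '[15,0,0,-0.2,-7,15,0,0,-0.3,-14,15,0,0,-0.5,-21,15,0,0,-0.6,-28,15,0,0,-0.8,-35,15,0,0,-1.0,-42,15,0,0,-1.1,-49,15,0,0,-1.3,-56,15,0,0,-1.4,-63,15,0,0,-1.6,-70,15,0,0,-1.7,-76,15,0,0,-1.7,-76]'

```text
clock: 8.33
position: [0.6424, 0.2435, 0.0695]
ee_rot: [0.002, -0.324, 0.946, -0.001]
contact_force: [3.4, -2.9, 1.7]
width: 0.0251
gripper_force: 48.9
```

```bash
python3 - <<'E'
from h import *
s=get_state(); print({k:np.round(v,3) for k,v in s.items()})
E
```

```text
{'clock': np.float64(8.333), 'qpos': array([ 0.262,  0.567,  1.492, -0.002,  1.078, -1.969]), 'qd': array([-0.001,  0.002,  0.003, -0.001, -0.006,  0.126]), 'effort': array([  2.482, -53.159, -19.361,   0.818,   0.639,  -0.978]), 'position': array([0.642, 0.244, 0.07 ]), 'ee_rot': array([ 0.002, -0.324,  0.946, -0.001]), 'contact_force': array([ 3.424, -2.877,  1.664]), 'moment': array([-0.378, -0.427, -0.276]), 'gripper_force': np.float64(48.947), 'width': np.float64(0.025)}
```

Call:
apply_moves --deltas '[45,0,0,0,0,45,0,0,0,0,45,0,0,0,0,45,0,0,-30,0,45,0,0,-45,0,45,0,0,-45,0,0,0,0,-45,0,0,0,0,-45,0,0,0,0,-45,0,0,0,0,-45,0,0,0,0,-45,0,0,0,0,-45,0]'

```text
clock: 9.33
position: [0.64, 0.2439, 0.112]
ee_rot: [-0.001, -0.324, 0.946, 0.0]
contact_force: [1.0, 0.3, -1.0]
width: -0.0001
gripper_force: 0.0
```

```bash
python3 - <<'E'
from h import *
s=get_state(); print({k:np.round(v,4) for k,v in s.items()})
p=get_image("wrist"); save(p,"w3.png",(200,150,440,450),2)
for q,z in dict(nut_center=.071,tip_top=.09).items():
    for r in place_of(q,p)[:2]:
        X=at_z(p,r["point"],z); print(q,np.round(r["point"],1),round(r["score"],2),np.round(X,4)[:2],delta(X))
print(proj(p,s["position"]))
E
```

```text
{'clock': np.float64(9.3333), 'qpos': array([ 2.6270e-01,  5.2970e-01,  1.4440e+00, -1.0000e-04,  1.1691e+00,
       -1.9682e+00]), 'qd': array([ 0.0007, -0.0024, -0.0058, -0.001 ,  0.0028, -0.0013]), 'effort': array([ 1.82000e-02, -5.39860e+01, -2.23477e+01,  7.00000e-04,
        1.31000e-02,  6.00000e-04]), 'position': array([0.64  , 0.2439, 0.112 ]), 'ee_rot': array([-6.000e-04, -3.241e-01,  9.460e-01,  0.000e+00]), 'contact_force': array([ 1.0186,  0.335 , -0.9844]), 'moment': array([-0.023 , -0.058 , -0.0111]), 'gripper_force': np.float64(0.0), 'width': np.float64(-0.0001)}
nut_center [313.4 293. ] 0.78 [0.6414 0.2425] [-3.29623604e-02 -1.87808317e+00  4.14074090e+01]
[317.69451423 345.19284825]
```

View pics/w3.png

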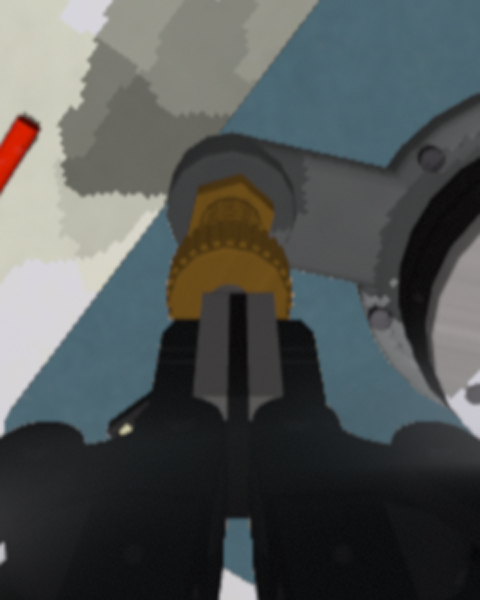

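The nut shows raised off the stem (crop 230,285), and the shut fingertips stand over the tip (238,295). Now I press.

Call:
apply_moves --deltas '[0,0,-1.5,3,0,0,0,-1.5,5,0,0,0,-1.5,6,0,0,0,-1.5,7,0,0,0,-1.5,8,0,0,0,-1.5,8.5,0,0,0,-1.5,8.5,0,0,0,-1.5,8.5,0]'

```text
clock: 10.15
position: [0.6413, 0.2427, 0.1046]
ee_rot: [0.0, -0.324, 0.946, -0.0]
contact_force: [-0.6, -1.3, 2.9]
width: 0.0001
gripper_force: 1.6
```

Call:
apply_moves --deltas '[0,0,0,0.8,0,0,0,0,1.5,0,0,0,0,1.5,0,0,0,0,1.5,0]'

```text
clock: 10.48
position: [0.6414, 0.2427, 0.1029]
ee_rot: [0.0, -0.324, 0.946, -0.0]
contact_force: [-0.7, -1.0, 4.5]
width: -0.0001
gripper_force: 2.2
```

Call:
apply_moves --deltas '[0,0,0,0.6,0,0,0,0,0.6,0,0,0,0,0.6,0,0,0,0,0.6,0,0,0,0,0.6,0,0,0,0,0.6,0,0,0,0,0.6,0,0,0,0,0.6,0,0,0,0,0.6,0,0,0,0,0.6,0,0,0,0,0.6,0,0,0,0,0.6,0]'

```text
clock: 11.48
position: [0.6414, 0.2427, 0.1026]
ee_rot: [0.0, -0.324, 0.946, -0.0]
contact_force: [-0.7, -1.6, 5.0]
width: 0.0001
gripper_force: 2.8
```

Call:
apply_moves --deltas '[0,0,0,0,0,0,0,0,0,0,0,0,0,0,0,0,0,0,0,0,0,0,0,0,0,0,0,0,0,0,0,0,0,0,0,0,0,0,0,0,0,0,0,0,0,0,0,0,0,0,0,0,0,0,0,0,0,0,0,0]'

```text
clock: 12.48
position: [0.6414, 0.2427, 0.1026]
ee_rot: [0.0, -0.324, 0.946, -0.0]
contact_force: [-0.8, -1.7, 5.8]
width: -0.0001
gripper_force: 2.8
```

Call:
apply_moves --deltas '[0,0,0,0,0,0,0,0,0,0,0,0,0,0,0,0,0,0,0,0,0,0,0,0,0,0,0,0,0,0,0,0,0,0,0,0,0,0,0,0,0,0,0,0,0,0,0,0,0,0,0,0,0,0,0,0,0,0,0,0]'

```text
clock: 13.48
position: [0.6414, 0.2427, 0.1026]
ee_rot: [0.0, -0.324, 0.946, -0.0]
contact_force: [-0.2, -2.1, 5.1]
width: 0.0001
gripper_force: 2.8
```

Call:
apply_moves --deltas '[0,0,0,0,0,0,0,0,0,0,0,0,0,-20,0,0,0,0,-40,0,0,0,0,-60,0,0,0,0,-80,0,0,0,0,-100,0,0,0,0,-100,0]'

```text
clock: 14.15
position: [0.6433, 0.244, 0.2061]
ee_rot: [0.004, -0.324, 0.946, 0.0]
contact_force: [1.0, 1.1, 0.1]
width: -0.0001
gripper_force: 0.0
```

```bash
python3 - <<'E'
from h import *
s=get_state(); print(s["position"],s["qpos"],s["clock"])
p=get_image("wrist"); save(p,"w4.png")
for q,z in dict(stud_hole=.104,plate_top=.052,nut_center=.071,tip_top=.09).items():
    for r in place_of(q,p)[:2]:
        X=at_z(p,r["point"],z); print(q,np.round(r["point"],1),round(r["score"],2),np.round(X,4)[:2])
p=get_image("top")
for b in blues(p,.009): print(*b)
p=get_image("scene")
for b in blues(p,.009): print(*b)
print(delta([.42,.1675,.12]))
E
```

```text
[0.6433009  0.24403284 0.20607671] [ 2.61051316e-01  4.64840331e-01  1.31411011e+00  9.75641078e-04
  1.35493252e+00 -1.97024546e+00] 14.15
stud_hole [472.8 276.8] 0.79 [0.6031 0.3289]
plate_top [449.8 247.5] 0.67 [0.6025 0.3308]
nut_center [320.  225.7] 0.83 [0.6418 0.2441]
tip_top [319.8 233.7] 0.87 [0.6413 0.2435]
[599.8  29.1] 211 [ 1.2055 -0.6282]
[157.  103.8] 1175 [0.9707 0.5825]
[329.4 278.9] 157 [0.5045 0.1054]
[358.7 306. ] 163 [0.4342 0.0264]
[612.6  42.5] 229 [ 1.1735 -2.4526]
[375.8 103.5] 71 [ 1.3467 -0.8178]
[ 53.4 279.7] 1158 [1.0062 0.5821]
[365.1 293.4] 185 [0.5028 0.1043]
[415.  292.2] 170 [0.4339 0.0224]
[373.  324.9] 232 [0.4192 0.1673]
[220.13557586  75.72252389  81.08840445]
```

View pics/w4.png

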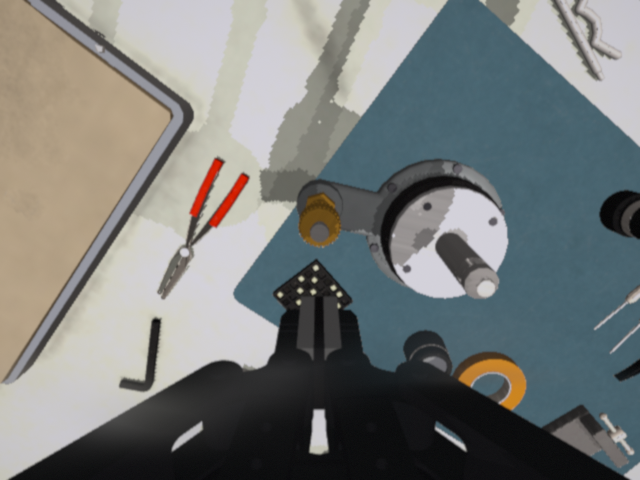

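The view shows the nut raised at (320,222) with the tip back up, the stud top at (485,288) and the clip top right (590,40). Next is the first collar.

Call:
apply_moves --deltas '[85,220,76,0,98,85,220,76,0,98,85,220,76,0,98,85,220,76,0,98,85,220,76,40,98,85,220,76,60,98,85,220,76,60,98,85,220,76,60,98,85,220,76,60,98,85,220,76,60,98,85,220,76,60,98,85,220,76,60,98]'

```text
clock: 15.5
position: [0.4205, 0.1679, 0.1416]
ee_rot: [-0.0, 0.411, 0.912, -0.0]
contact_force: [-0.3, -0.4, -0.5]
width: 0.0849
gripper_force: 0.0
```

Call:
apply_moves --deltas '[85,0,0,0,14,85,0,0,0,14,85,0,0,0,14,85,0,0,0,14]'

```text
clock: 15.83
position: [0.4206, 0.1679, 0.1418]
ee_rot: [-0.0, 0.515, 0.857, -0.0]
contact_force: [0.2, 0.3, -0.6]
width: 0.0849
gripper_force: 0.0
```

```bash
python3 - <<'E'
from h import *
s=get_state(); print(s["position"],s["ee_rot"],s["qpos"],s["clock"])
p=get_image("wrist"); save(p,"w5.png")
for b in blues(p,.009): print(*b, delta([*b[2],.014]))
for r in place_of("collar_a_center",p)[:4]:
        X=at_z(p,r["point"],.007); print(np.round(r["point"],1),round(r["score"],2),np.round(X,4)[:2])
E
```

```text
[0.42056977 0.16789626 0.14177323] [-2.99856072e-04  5.14665649e-01  8.57390861e-01 -3.02133693e-04] [ 2.25981481e-01  1.85501673e-01  1.91959907e+00 -2.23259509e-05
  1.03734304e+00 -2.63568094e-01] 15.8333
[318.2 228.6] 2587 [0.4194 0.1675] [  0.18924184  -1.20153584 127.86034046]
[382.6 353.1] 1226 [0.5044 0.1065] [-93.60877091  45.14423864 127.81569594]
[243. 399.] 1512 [0.4326 0.0229] [-133.64180486  -57.52782271  127.87904004]
[244.9 396.2] 0.65 [0.4332 0.0242]
```

View pics/w5.png

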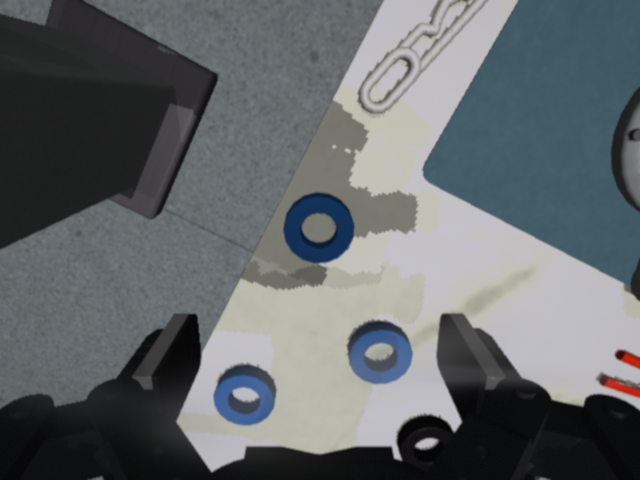

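Target collar at (318,228), midway between the fingers; the others are at (380,352) and (245,395), with a black ring at (425,440).

Call:
apply_moves --deltas '[85,0,-1,40,0,85,0,-1,80,0,85,0,-1,110,0,85,0,-1,125,0,85,0,-1,125,0,85,0,-1,125,0,30,0,-1,125,0,30,0,-1,125,0,30,0,-1,125,0,30,0,-1,125,0,30,0,-1,125,0,30,0,-1,125,0]' --squeeze 40

```text
clock: 16.93
position: [0.421, 0.1677, 0.0188]
ee_rot: [0.001, 0.516, 0.857, 0.001]
contact_force: [-0.7, -0.4, 6.6]
width: 0.0436
gripper_force: 39.7
```

Call:
apply_moves --deltas '[30,0,0,0,0,30,0,0,-40,0,30,0,0,-80,0,30,0,0,-120,0,30,0,0,-150,0,30,0,0,-150,0,30,0,0,-150,0]'

```text
clock: 17.52
position: [0.4212, 0.1678, 0.1696]
ee_rot: [0.002, 0.516, 0.857, 0.002]
contact_force: [0.4, 0.0, -1.1]
width: 0.0436
gripper_force: 41.8
```

```bash
python3 - <<'E'
from h import *
s=get_state(); print(s["position"],s["ee_rot"],s["clock"])
print(delta([.6025,.33,.17]))
E
```

```text
[0.42119404 0.16780553 0.16961223] [0.00225347 0.51580497 0.85670056 0.0020765 ] 17.5167
[ 58.5157212  236.12316255   0.90067693]
```

Call:
apply_moves --deltas '[30,58,100,-10,0,30,58,236,-10,0,30,58,236,-10,0,30,58,236,-10,0,30,58,236,-10,0,30,58,236,-10,0,30,58,236,-10,0,30,58,236,-10,0,30,58,236,-10,0]'

```text
clock: 18.27
position: [0.5999, 0.3284, 0.1747]
ee_rot: [-0.001, 0.516, 0.857, -0.002]
contact_force: [-0.0, -0.1, -0.6]
width: 0.0436
gripper_force: 41.7
```

```bash
python3 - <<'E'
from h import *
s=get_state(); print(s["position"],s["ee_rot"],s["clock"],s["width"])
p=get_image("wrist"); save(p,"w6.png",(220,180,420,400),2.5)
for q,z in dict(stud_hole=.104,plate_top=.052,air_foot=.002).items():
    for r in place_of(q,p)[:2]:
        X=at_z(p,r["point"],z); print(q,np.round(r["point"],1),round(r["score"],2),np.round(X,4)[:2],delta(X))
print(proj(p,s["position"]),[proj(p,[.6025,.33,z]) for z in (.122,.104,.052)])
for b in blues(p,.158): print(*b)
for n in ["top","scene"]:
    p=get_image(n)
    for b in blues(p,.009): print(n,*b)
    for q,z in dict(stud_hole=.104,plate_top=.052,air_foot=.002).items():
      for r in place_of(q,p)[:1]: print(q,np.round(at_z(p,r["point"],z),4)[:2],round(r["score"],2))
E
```

```text
[0.59990377 0.32843167 0.17468461] [-0.00145191  0.51580778  0.85670016 -0.00224841] 18.2667 0.04356711484281252
stud_hole [327.4 261.3] 0.97 [0.6017 0.3319] [ 2.44963562  3.62612522 72.17064556]
stud_hole [491. 183.] 0.51 [0.6513 0.4035] [42.59926626 80.87898243 71.93413626]
plate_top [324.9 233.6] 0.65 [0.602  0.3296] [  0.33833647   2.62762255 124.77119096]
[321.00624591 343.28038982] [array([327.53637399, 279.68246551]), array([327.0139392, 264.9752659]), array([325.89070621, 233.35483711])]
[317.3 315.8] 7736 [0.598  0.3289]
[ 85.1 383.8] 506 [0.5291 0.2569]
[  6.8 429.1] 399 [0.5069 0.2189]
top [601.9  29.3] 211 [ 1.2052 -0.6341]
top [157.  103.9] 1171 [0.9706 0.5825]
top [329.4 278.9] 156 [0.5044 0.1055]
top [358.8 306. ] 165 [0.4342 0.026 ]
stud_hole [0.605  0.3324] 0.95
plate_top [0.5983 0.3388] 0.83
air_foot [0.6111 0.3335] 0.84
scene [612.7  42.7] 239 [ 1.1715 -2.4499]
scene [376.2 103.4] 73 [ 1.3469 -0.8198]
scene [245.7 252.3] 178 [0.8082 0.1979]
scene [ 52.2 283.4] 1554 [0.9938 0.5895]
scene [365.2 293.4] 217 [0.5028 0.1043]
scene [415.  292.6] 219 [0.4329 0.0235]
stud_hole [0.6054 0.3314] 0.91
plate_top [0.6074 0.3258] 0.59
air_foot [0.5965 0.3322] 0.96
```

View pics/w6.png

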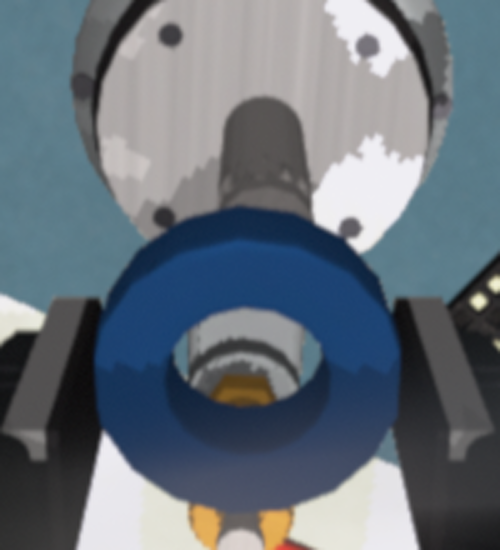

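The ring hangs level in the fingers (crop 248,360), with the stud behind it at crop (265,180), about 3 mm to the tool's +y. I let it settle and re-measure.

Call:
apply_moves --deltas '[30,0.5,2.5,15,0,30,0.5,2.5,20,0,30,0.5,2.5,20,0,30,0.5,2.5,20,0]'

```text
clock: 19.2
position: [0.6031, 0.3305, 0.1566]
ee_rot: [-0.0, 0.516, 0.857, -0.001]
contact_force: [-0.4, -0.1, -0.9]
width: 0.0438
gripper_force: 41.7
```

```bash
python3 - <<'E'
from h import *
s=get_state(); print(s["position"],s["clock"],s["width"],s["contact_force"])
p=get_image("wrist")
for q,z in dict(stud_hole=.104,plate_top=.052).items():
    for r in place_of(q,p)[:1]:
        X=at_z(p,r["point"],z); print(q,np.round(r["point"],1),round(r["score"],2),np.round(X,4)[:2],delta(X))
b=blues(p,s["position"][2]-.012)[0]; print(b)
print(delta([.602,.3305,.09]))
E
```

```text
[0.60307167 0.33054062 0.15664567] 19.2 0.04384370539807924 [-0.40485219 -0.09838947 -0.85072196]
plate_top [317.8 242.5] 0.85 [0.6016 0.3302] [  0.43887347  -2.23148357 105.7600033 ]
(array([317.4, 316.1]), 7770, array([0.6001, 0.3334]))
[ 0.51515218 -1.72171351 67.76041655]
```

Call:
apply_moves --deltas '[30,0.5,-1,5,0,30,0.5,-1,12,0,30,0.5,-1,19,0,30,0.5,-1,26,0,30,0.5,-1,33,0,30,0.5,-1,33,0]'

```text
clock: 19.85
position: [0.6013, 0.3302, 0.1217]
ee_rot: [-0.001, 0.516, 0.857, -0.002]
contact_force: [-0.1, -0.2, -1.1]
width: 0.0439
gripper_force: 41.7
```

Call:
apply_moves --deltas '[30,0,0,8,0,30,0,0,16,0,30,0,0,24,0,30,0,0,32,0,30,0,0,40,0,30,0,0,42,0,30,0,0,42,0]'

```text
clock: 20.43
position: [0.6017, 0.3304, 0.0809]
ee_rot: [-0.001, 0.516, 0.857, -0.001]
contact_force: [-0.4, 1.0, -1.1]
width: 0.0437
gripper_force: 41.7
```

Call:
apply_moves --deltas '[65,0,0,0,0,65,0,0,0,0,65,0,0,0,0,65,0,0,0,0,85,0,0,-40,0,85,0,0,-80,0,85,0,0,-95,0,85,0,0,-95,0,85,0,0,-95,0,85,0,0,-95,0]'

```text
clock: 21.27
position: [0.6016, 0.3303, 0.1763]
ee_rot: [-0.0, 0.516, 0.857, -0.001]
contact_force: [-1.1, -0.3, -1.5]
width: 0.0849
gripper_force: 0.0
```

```bash
python3 - <<'E'
from h import *
s=get_state(); print(s["position"],s["clock"],s["width"],s["contact_force"])
p=get_image("wrist"); save(p,"w7.png",(200,120,440,360),2)
print(blues(p,.066),blues(p,.009))
print(delta([.504,.105,.12]))
for n in ["top","scene"]: print([tuple(b[2]) for b in blues(get_image(n),.009)])
E
```

```text
[0.60159394 0.33033726 0.17629795] 21.2667 0.0849312900112079 [-1.13080859 -0.28074828 -1.48078325]
[(array([320.2, 234.2]), 2432, array([0.5998, 0.3335])), (array([ 82.6, 383.9]), 588, array([0.5079, 0.1644]))] [(array([320.2, 234.2]), 2432, array([0.6086, 0.3171])), (array([ 82.6, 383.9]), 588, array([0.4944, 0.107 ]))]
[-153.60200067 -191.17510234   56.14006477]
[(np.float64(1.2052), np.float64(-0.6338)), (np.float64(0.9707), np.float64(0.5824)), (np.float64(0.6092), np.float64(0.3283)), (np.float64(0.5045), np.float64(0.1054)), (np.float64(0.4342), np.float64(0.0259))]
[(np.float64(1.1711), np.float64(-2.4503)), (np.float64(1.3467), np.float64(-0.8176)), (np.float64(0.9918), np.float64(0.5899)), (np.float64(0.5025), np.float64(0.1044)), (np.float64(0.4329), np.float64(0.0237)), (np.float64(0.6578), np.float64(0.2944))]
```

View pics/w7.png

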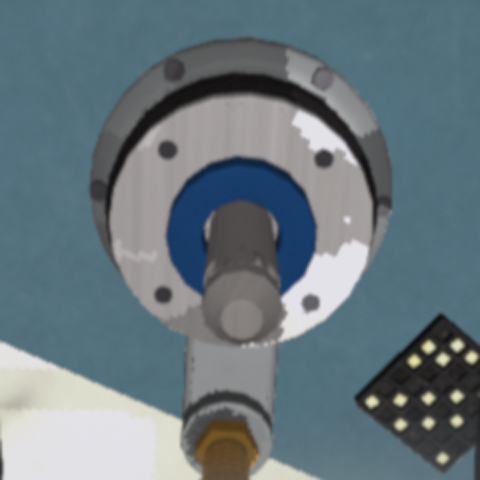

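Collar 1 lies flat on the plate (crop 240,230), and the stud's side notches at crop (210,265) and (275,265) suggest the hole runs along the tool's y here, i.e. the foot's x. Next collar.

Call:
apply_moves --deltas '[85,-154,-191,0,0,85,-154,-191,0,0,85,-154,-191,0,0,85,-154,-191,0,0,85,-154,-191,0,0,85,-154,-191,50,0,85,-154,-191,50,0,85,-154,-191,50,0,85,-154,-191,50,0,85,-154,-191,50,0,85,-154,-191,50,0]'

```text
clock: 22.33
position: [0.5073, 0.1063, 0.1282]
ee_rot: [0.001, 0.515, 0.857, 0.001]
contact_force: [-0.0, 0.4, 0.1]
width: 0.0847
gripper_force: 0.0
```

```bash
python3 - <<'E'
from h import *
s=get_state(); print(s["position"],s["clock"],s["width"])
p=get_image("wrist")
for b in blues(p,.009): print(*b, delta([*b[2],.019]))
E
```

```text
[0.50725794 0.10634836 0.12822755] 22.3333 0.08469461338052073
[311.9 234.8] 2732 [0.503  0.1044] [  0.28949424  -4.83098616 109.17878613]
[156.6 290.6] 2470 [0.4321 0.0239] [ -37.57936547 -105.1951139   108.9522318 ]
```

Call:
apply_moves --deltas '[85,0,-0.8,40,0,85,0,-0.8,80,0,85,0,-0.8,100,0,85,0,-0.8,107,0,85,0,-0.8,107,0,30,0,-0.8,107,0,30,0,-0.8,107,0,30,0,-0.8,107,0,30,0,-0.8,107,0,30,0,-0.8,107,0,30,0,-0.8,107,0,30,0,-0.8,107,0]'

```text
clock: 23.38
position: [0.5062, 0.1051, 0.0221]
ee_rot: [0.002, 0.516, 0.857, 0.001]
contact_force: [-0.1, 0.1, 5.2]
width: 0.0437
gripper_force: 40.3
```

Call:
apply_moves --deltas '[30,0,0,-30,0,30,0,0,-70,0,30,0,0,-110,0,30,0,0,-150,0,30,0,0,-155,0,30,0,0,-155,0,30,0,0,-155,0]'

```text
clock: 23.97
position: [0.5044, 0.1049, 0.1756]
ee_rot: [0.0, 0.516, 0.857, 0.0]
contact_force: [-1.6, 0.1, -1.0]
width: 0.0435
gripper_force: 41.5
```

```bash
python3 - <<'E'
from h import *
s=get_state(); print(s["position"],s["clock"],s["width"],s["ee_rot"])
print(delta([.6017,.3304,.175]))
E
```

```text
[0.50443513 0.10485527 0.1756387 ] 23.9667 0.04346454851319974 [4.73015376e-04 5.15975300e-01 8.56603283e-01 2.86590448e-04]
[153.90060271 191.42970787   0.74692827]
```

Call:
apply_moves --deltas '[30,154,191.4,0,0,30,154,191.4,0,0,30,154,191.4,0,0,30,154,191.4,0,0,30,154,191.4,0,0,30,154,191.4,0,0,30,154,191.4,0,0,30,154,191.4,0,0,30,154,191.4,0,0,30,154,191.4,10,0,30,154,191.4,18,0,30,154,191.4,18,0]'

```text
clock: 24.97
position: [0.6002, 0.3286, 0.1545]
ee_rot: [-0.001, 0.517, 0.856, -0.002]
contact_force: [0.6, -0.4, -1.3]
width: 0.0432
gripper_force: 41.5
```

```bash
python3 - <<'E'
from h import *
s=get_state(); print(s["position"],s["clock"],s["width"])
p=get_image("wrist")
for b in blues(p,s["position"][2]-.012): print(*b)
for r in place_of("plate_top",p)[:1]: print(r["point"])
print(delta([.6017,.3304,.122]))
E
```

```text
[0.60022054 0.32860677 0.1544698 ] 24.9667 0.043225397598772024
[319.8 291.3] 10868 [0.5933 0.3407]
[325.1, 243.2]
[ 0.76270219  0.83560823 34.39074783]
```

Call:
apply_moves --deltas '[30,0.5,0.5,0,0,30,0.5,0.5,6,0,30,0.5,0.5,12,0,30,0.5,0.5,18,0,30,0.5,0.5,25,0,30,0.5,0.5,32,0,30,0.5,0.5,32,0]'

```text
clock: 25.65
position: [0.6022, 0.3303, 0.1232]
ee_rot: [0.0, 0.516, 0.857, -0.001]
contact_force: [1.4, -1.8, -2.4]
width: 0.0433
gripper_force: 41.3
```

Call:
apply_moves --deltas '[30,-0.2,-0.3,8,0,30,-0.2,-0.3,16,0,30,-0.2,-0.3,24,0,30,-0.2,-0.3,28,0,30,-0.2,-0.3,28,0,65,-0.2,-0.3,28,0,65,-0.2,-0.3,28,0,65,-0.2,-0.3,28,0,65,-0.2,-0.3,28,0]'

```text
clock: 26.4
position: [0.6015, 0.3316, 0.0974]
ee_rot: [-0.0, 0.516, 0.857, 0.0]
contact_force: [-0.2, 0.6, -0.3]
width: 0.0649
gripper_force: 0.0
```

Call:
apply_moves --deltas '[85,0,0,-40,0,85,0,0,-80,0,85,0,0,-80,0,85,0,0,-80,0,85,0,0,-80,0]'

```text
clock: 26.82
position: [0.6015, 0.3311, 0.1775]
ee_rot: [-0.0, 0.516, 0.857, 0.0]
contact_force: [-1.0, -0.5, -0.4]
width: 0.0854
gripper_force: 0.0
```

```bash
python3 - <<'E'
from h import *
s=get_state(); print(s["position"],s["clock"],s["width"],s["contact_force"])
p=get_image("wrist"); save(p,"w8.png",(200,120,440,360),2)
print(blues(p,.080))
for n in ["top","scene"]: print([tuple(map(float,b[2])) for b in blues(get_image(n),.009)])
print(delta([.4335,.025,.13]))
E
```

```text
[0.6015384  0.33110856 0.1774665 ] 26.8167 0.08538825930630302 [-0.95050718 -0.4657154  -0.39803189]
[(array([318.6, 239.8]), 3054, array([0.5987, 0.3347]))]
[(1.2055, -0.6282), (0.9707, 0.5825), (0.6094, 0.3292), (0.4342, 0.0264)]
[(1.172, -2.451), (1.3466, -0.8176), (0.9938, 0.5897), (0.6677, 0.2884), (0.4328, 0.0235)]
[-191.81135882 -290.73260313   46.33667927]
```

View pics/w8.png

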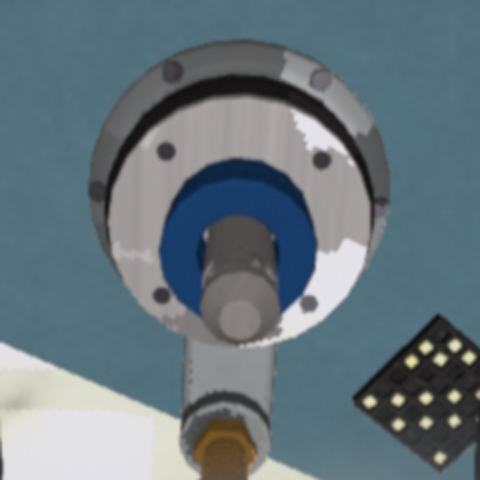

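Two collars are stacked flat (crop 240,235). Third collar next, at (0.4335, 0.025).

Call:
apply_moves --deltas '[85,-192,-291,0,0,85,-192,-291,0,0,85,-192,-291,0,0,85,-192,-291,0,0,85,-192,-291,0,0,85,-192,-291,0,0,85,-192,-291,0,0,85,-192,-291,46,0,85,-192,-291,46,0,85,-192,-291,46,0,85,-192,-291,46,0,85,-192,-291,46,0]'

```text
clock: 27.97
position: [0.4353, 0.0253, 0.1312]
ee_rot: [0.0, 0.516, 0.856, 0.0]
contact_force: [0.4, -0.1, -0.1]
width: 0.0851
gripper_force: 0.0
```

Call:
apply_moves --deltas '[85,0,0,0,0,85,0,0,0,0]'

```text
clock: 28.13
position: [0.4359, 0.0258, 0.1318]
ee_rot: [0.001, 0.515, 0.857, 0.0]
contact_force: [0.1, 0.6, -0.3]
width: 0.0849
gripper_force: 0.0
```

```bash
python3 - <<'E'
from h import *
s=get_state(); print(s["position"],s["clock"],s["width"])
p=get_image("wrist")
for b in blues(p,.009): print(*b, delta([*b[2],.019]))
E
```

```text
[0.43591642 0.02581904 0.13175887] 28.1333 0.08486873679411922
[314.3 232.5] 2697 [0.4327 0.0248] [  0.5848192   -3.30562025 112.71232787]
```

Call:
apply_moves --deltas '[85,0.3,-2,40,0,85,0.3,-2,80,0,85,0.3,-2,105,0,85,0.3,-2,112,0,85,0.3,-2,112,0,30,0.3,-2,112,0,30,0.3,-2,112,0,30,0.3,-2,112,0,30,0.3,-2,112,0,30,0.3,-2,112,0,30,0.3,-2,112,0,30,0.3,-2,112,0]'

```text
clock: 29.18
position: [0.4341, 0.0243, 0.0211]
ee_rot: [0.002, 0.516, 0.857, 0.001]
contact_force: [-0.6, 0.5, 8.0]
width: 0.0435
gripper_force: 39.4
```

Call:
apply_moves --deltas '[30,0,0,-30,0,30,0,0,-70,0,30,0,0,-110,0,30,0,0,-150,0,30,0,0,-158,0,30,0,0,-158,0,30,0,0,-158,0]'

```text
clock: 29.77
position: [0.4323, 0.0244, 0.1776]
ee_rot: [0.001, 0.516, 0.857, 0.0]
contact_force: [-0.1, 0.5, -1.1]
width: 0.0432
gripper_force: 41.4
```

```bash
python3 - <<'E'
from h import *
s=get_state(); print(s["position"],s["clock"],s["width"],s["ee_rot"])
print(delta([.6017,.3306,.178]))
E
```

```text
[0.43234346 0.02443047 0.17755349] 29.7667 0.0432015981805247 [6.54648176e-04 5.15956726e-01 8.56614359e-01 2.60262021e-04]
[ 1.91451724e+02  2.92861360e+02 -2.81398465e-01]
```

Call:
apply_moves --deltas '[30,191.5,293,0,0,30,191.5,293,0,0,30,191.5,293,0,0,30,191.5,293,0,0,30,191.5,293,0,0,30,191.5,293,0,0,30,191.5,293,0,0,30,191.5,293,0,0,30,191.5,293,0,0,30,191.5,293,0,0,30,191.5,293,0,0,30,191.5,293,0,0]'

```text
clock: 30.77
position: [0.6005, 0.3293, 0.1747]
ee_rot: [-0.001, 0.516, 0.857, -0.002]
contact_force: [0.7, -0.7, -0.7]
width: 0.0436
gripper_force: 41.4
```

Call:
apply_moves --deltas '[30,0,0,8,0,30,0,0,16,0,30,0,0,16,0,30,0,0,16,0]'

```text
clock: 31.1
position: [0.6013, 0.3296, 0.1603]
ee_rot: [-0.001, 0.516, 0.856, -0.001]
contact_force: [-0.6, -0.3, -0.8]
width: 0.0433
gripper_force: 41.4
```

```bash
python3 - <<'E'
from h import *
s=get_state(); print(s["position"],s["clock"],s["width"])
p=get_image("wrist")
for r in place_of("plate_top",p)[:1]: print(r["point"],delta(at_z(p,r["point"],.052)))
print(delta([.6017,.3304,.122]))
E
```

```text
[0.60131991 0.32956012 0.16027444] 31.1 0.04325356899571917
[320.1, 241.6] [ -0.50359486  -1.23051598 109.36942918]
[ 0.35780235 -0.28016531 39.36949988]
```

Call:
apply_moves --deltas '[30,0.2,-0.5,7,0,30,0.2,-0.5,14,0,30,0.2,-0.5,20,0,30,0.2,-0.5,26,0,30,0.2,-0.5,32,0,30,0.2,-0.5,38,0,30,0.2,-0.5,38,0]'

```text
clock: 31.78
position: [0.6018, 0.3301, 0.1216]
ee_rot: [0.0, 0.516, 0.857, -0.001]
contact_force: [2.5, -1.4, -0.9]
width: 0.0432
gripper_force: 41.3
```

Call:
apply_moves --deltas '[30,0,0,7,0,30,0,0,14,0,30,0,0,15,0,30,0,0,15,0,65,0,0,15,0,65,0,0,15,0,65,0,0,15,0,65,0,0,15,0,85,0,0,-25,0,85,0,0,-60,0,85,0,0,-70,0,85,0,0,-70,0]'

```text
clock: 32.78
position: [0.6034, 0.3319, 0.1979]
ee_rot: [0.002, 0.516, 0.857, 0.004]
contact_force: [0.5, 0.5, -0.2]
width: 0.0854
gripper_force: 0.0
```

```bash
python3 - <<'E'
from h import *
s=get_state(); print(s["position"],s["clock"],s["width"],s["contact_force"])
p=get_image("wrist"); save(p,"w9.png",(200,120,440,360),2)
print(blues(p,.094))
p=get_image("scene"); print([tuple(map(float,b[2])) for b in blues(p,.009)])
for q in ("clip_head","clip_seat"):
    for n in ("top","scene"):
        p=get_image(n)
        for r in place_of(q,p)[:2]: print(q,n,round(r["score"],2),np.round(at_z(p,r["point"],.006)[:2],4))
print(delta([.418,.275,.17]))
E
```

```text
[0.60344662 0.33186687 0.19793481] 32.7833 0.08541823747514071 [ 0.52184581  0.47963708 -0.16914622]
[(array([313.7, 235.2]), 3208, array([0.5986, 0.3351]))]
[(1.1733, -2.4509), (1.3467, -0.8176), (0.9938, 0.5897), (0.6766, 0.2825)]
clip_head top 0.43 [0.4134 0.267 ]
clip_head scene 0.65 [0.408  0.2715]
clip_seat top 0.6 [0.4351 0.3128]
clip_seat scene 0.75 [0.4349 0.3177]
clip_seat scene 0.3 [0.7184 0.1888]
[  36.62864999 -187.92696656   22.48998662]
```

View pics/w9.png

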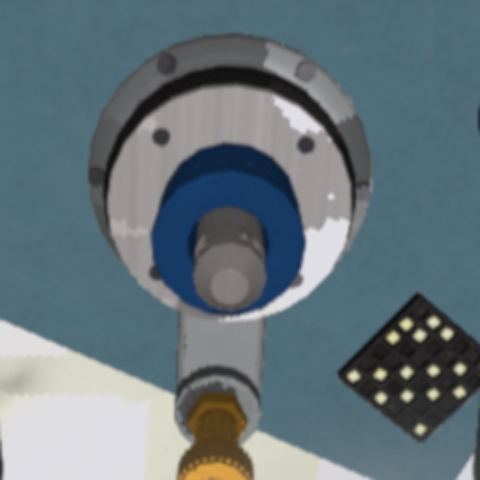

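All three collars are stacked flat (crop 228,225). Now the clip.

Call:
apply_moves --deltas '[85,37,-188,0,29,85,37,-188,0,58,85,37,-188,0,58,85,37,-188,0,58,85,37,-188,22,58,85,37,-188,22,58,85,37,-188,22,58,85,37,-188,22,58,85,37,-188,22,58,85,37,-188,22,58,85,37,-188,22,58,85,37,-188,22,58]'

```text
clock: 34.28
position: [0.4183, 0.2755, 0.1711]
ee_rot: [0.0, 0.866, 0.5, -0.0]
contact_force: [-0.2, -0.6, -1.3]
width: 0.0852
gripper_force: 0.0
```

```bash
python3 - <<'E'
from h import *
s=get_state(); print(s["position"],s["ee_rot"],s["clock"])
p=get_image("wrist"); save(p,"w10.png")
for q in ("clip_head","clip_seat"):
    for r in place_of(q,p)[:2]: print(q,np.round(r["point"],1),round(r["score"],2),np.round(at_z(p,r["point"],.006)[:2],4))
print(proj(p,[*s["position"][:2],.006]))
E
```

```text
[0.41825177 0.27545214 0.171143  ] [ 4.17664930e-05  8.66135975e-01  4.99808434e-01 -5.47674495e-06] 34.2833
clip_head [317.1 227.8] 0.55 [0.4117 0.2674]
clip_seat [313.2 157.3] 0.78 [0.4349 0.3129]
[319.42116927 214.25954962]
```

View pics/w10.png

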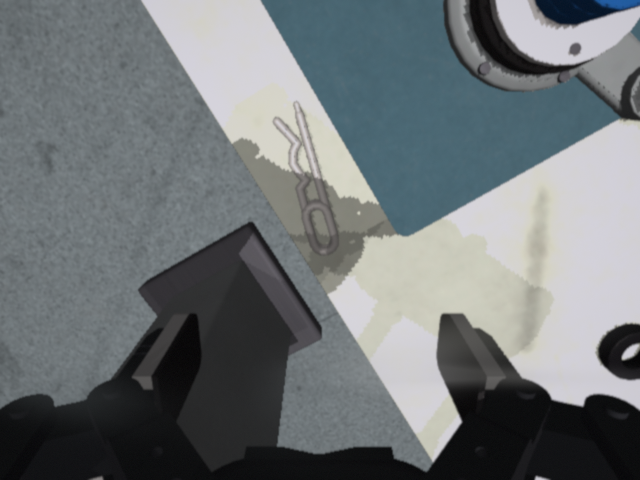

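The picture shows the clip head at (319,227), the straight leg running to its tip at (296,103) on the right, and the bent leg on the left. So clip x is at about 73° yaw.

```bash
python3 - <<'E'
from h import *
p=get_image("wrist")
a,b=[at_z(p,u,.006) for u in ((296.5,104),(320,190))]; d=a-b; print(np.degrees(np.arctan2(d[1],d[0])))
print(delta([.4117,.2674,.09]))
E
```

```text
75.0480939501932
[-10.18407316  -1.55856077  81.10194614]
```

Call:
apply_moves --deltas '[50,-10,1.5,40,-13,50,-10,1.5,81,-13,50,-10,1.5,81,-13,50,-10,1.5,81,-13,50,-10,1.5,81,-13,50,-10,1.5,81,-13,50,-10,1.5,81,-13,50,-10,1.5,81,-13]'

```text
clock: 35.15
position: [0.4155, 0.2667, 0.0918]
ee_rot: [0.0, 0.805, 0.594, 0.002]
contact_force: [0.5, 0.9, -0.8]
width: 0.0503
gripper_force: 0.0
```

```bash
python3 - <<'E'
from h import *
s=get_state(); print(s["position"],s["ee_rot"],s["clock"])
p=get_image("wrist"); save(p,"w11.png",(220,60,420,360),2)
for q in ("clip_head","clip_seat"):
    for r in place_of(q,p)[:2]: X=at_z(p,r["point"],.006); print(q,np.round(r["point"],1),round(r["score"],2),np.round(X[:2],4),delta(X))
E
```

```text
[0.41553607 0.26665368 0.09181232] [4.09371476e-04 8.04599277e-01 5.93815515e-01 1.72319502e-03] 35.15
clip_head [313.6 255.2] 0.74 [0.4122 0.2668] [-0.54614377 -2.85723511 85.23435335]
clip_seat [329.1 162.6] 0.9 [0.4346 0.3122] [49.61854775  5.34918539 84.98663058]
```

View pics/w11.png

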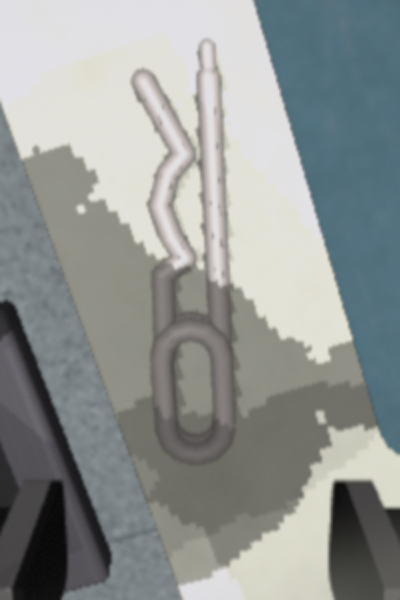

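The crop shows the head centre at (192,390), the straight leg up to (207,45), and the fingers either side.

Call:
apply_moves --deltas '[50,-0.5,-1.8,35,-2,50,-0.5,-1.8,65,-2,50,-0.5,-1.8,70,-2,50,-0.5,-1.8,70,-2,50,-0.5,-1.8,70,-2,10,-0.5,-1.8,70,-2,10,-0.5,-1.8,70,-2,10,-0.5,-1.8,70,-2,10,-0.5,-1.8,70,-2,10,-0.5,-1.8,70,-2,10,-0.5,-1.8,70,-2,10,-0.5,-1.8,70,-2]' --squeeze 60

```text
clock: 36.3
position: [0.4138, 0.2666, 0.0219]
ee_rot: [0.0, 0.794, 0.608, 0.002]
contact_force: [-0.3, 0.2, 6.2]
width: 0.0199
gripper_force: 58.9
```

```bash
python3 - <<'E'
from h import *
s=get_state(); print({k:np.round(v,4) for k,v in s.items() if k in("position","ee_rot","width","contact_force","gripper_force")})
p=get_image("wrist")
for q in ("clip_head","clip_seat"):
    for r in place_of(q,p)[:1]: X=at_z(p,r["point"],.006); print(q,np.round(r["point"],1),round(r["score"],2),np.round(X[:2],4),delta(X))
E
```

```text
{'position': array([0.4138, 0.2666, 0.0219]), 'ee_rot': array([5.000e-04, 7.940e-01, 6.079e-01, 1.800e-03]), 'contact_force': array([-0.3372,  0.1958,  6.1958]), 'gripper_force': np.float64(58.9281), 'width': np.float64(0.0199)}
clip_head [318.  318.3] 0.66 [0.4129 0.267 ] [ 0.10271706 -0.91591731 15.85974565]
clip_seat [342.  188.7] 0.64 [0.434  0.3132] [50.23617837  7.34862424 15.99503464]
```

Call:
apply_moves --deltas '[10,0,0,-30,0,10,0,0,-60,0,10,0,0,-90,0,10,0,0,-108,7,10,0,0,-108,14,10,0,0,-108,21,10,0,0,-108,28,10,0,0,-108,35,10,0,0,-108,42,10,0,0,-108,49,10,0,0,-108,50.5,10,0,0,-108,50.5]'

```text
clock: 37.45
position: [0.4126, 0.2661, 0.1289]
ee_rot: [-0.0, 0.977, 0.211, 0.001]
contact_force: [0.5, -0.3, -0.9]
width: 0.0198
gripper_force: 59.2
```

```bash
python3 - <<'E'
from h import *
s=get_state(); print(s["position"],s["ee_rot"],s["clock"],s["width"]); print(np.degrees(2*np.arctan2(s["ee_rot"][2],s["ee_rot"][1])))
print(delta([.4985,.2909,.13]))
E
```

```text
[0.41261037 0.26612351 0.12893733] [-9.31169481e-05  9.77484032e-01  2.11008372e-01  6.52535477e-04] 37.45 0.019831279999571128
24.362909340429148
[88.46321997 12.86067567 -0.94513853]
```

Call:
apply_moves --deltas '[10,30,13,0,0,10,60,13,0,0,10,80,13,0,0,10,88,13,0,0,10,88,13,0,0,10,88,13,0,0,10,88,13,0,0,10,88,13,0,0]'

```text
clock: 38.12
position: [0.4963, 0.29, 0.1281]
ee_rot: [0.0, 0.977, 0.211, -0.001]
contact_force: [-1.2, 1.0, -0.3]
width: 0.0203
gripper_force: 59.2
```

```bash
python3 - <<'E'
from h import *
s=get_state(); print(s["position"],s["ee_rot"],s["clock"],s["width"],s["gripper_force"])
p=get_image("wrist"); save(p,"w12.png",(170,0,470,400),1.5)
R0=rot(s["ee_rot"])
for q,z in dict(clip_head=s["position"][2]-.016,clip_seat=s["position"][2]-.016,stud_hole=.104,plate_top=.052,nut_center=.071).items():
    for r in place_of(q,p)[:2]: X=at_z(p,r["point"],z); print(q,np.round(r["point"],1),round(r["score"],2),np.round(X[:2],4),delta(X))
for z in (.122,.104): print(proj(p,[.6018,.3303,z]))
print([proj(p,s["position"]+R0@np.array(v)) for v in ([.050,.008,.016],[.087,.008,.016])])
E
```

```text
[0.49633758 0.29001385 0.12813723] [ 1.97423571e-04  9.77404309e-01  2.11376688e-01 -8.20731539e-04] 38.1167 0.020331868168482887 59.182633459568024
clip_head [317.7 315. ] 0.6 [0.4971 0.2908] [ 0.45314193 -0.39990566 16.18096653]
clip_seat [342.6 191.9] 0.87 [0.5441 0.3027] [47.84781082  8.13743646 16.21024051]
stud_hole [581.4   6.7] 0.41 [0.6285 0.258 ] [106.00443613  83.62104511  24.39441128]
plate_top [337.5  18.2] 0.85 [0.6019 0.329 ] [110.93796326   7.92012357  76.38717805]
nut_center [580.4   9.9] 0.76 [0.6406 0.2433] [110.67978176 101.96146336  57.35252914]
nut_center [ 80.3 123.1] 0.58 [0.5178 0.4105] [  67.78520899 -101.00686931   57.33038216]
[344.02380149 -29.78486853]
[340.71609375 -13.17834306]
[array([341.99342974, 188.36174362]), array([344.10467231,  72.99538555])]
```

View pics/w12.png

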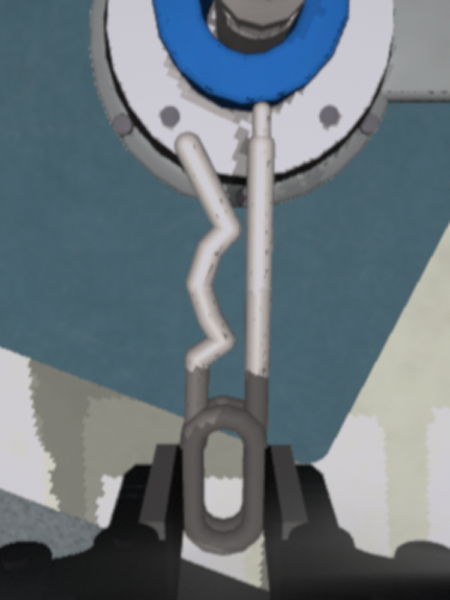

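The clip is held straight: leg tip at crop (262,105), in line with the stud (260,25), bent leg to the left. Now I lower to hole height and start the insertion.

Call:
apply_moves --deltas '[10,0,0.3,8,0,10,0,0.3,8,0,10,4,0.3,8,0,10,8,0.3,8,0,10,12,0.3,8,0,10,15,0.3,8,0,10,18,0.3,8,0,10,21,0.3,8,0,10,24,0.3,8,0,10,27,0.3,8,0,10,27,0.3,8,0,10,27,0.3,8,0]'

```text
clock: 39.42
position: [0.5228, 0.3015, 0.1201]
ee_rot: [0.0, 0.977, 0.211, -0.0]
contact_force: [-0.3, 0.7, -0.5]
width: 0.02
gripper_force: 59.2
```

```bash
python3 - <<'E'
from h import *
s=get_state(); print(s["position"],s["contact_force"],s["moment"],s["width"],s["gripper_force"],delta([.6018,.3303,.12]))
p=get_image("wrist"); save(p,"w13.png",(170,0,470,400),1.5)
for q,z in dict(clip_head=.104,clip_seat=.104,stud_hole=.104,plate_top=.052).items():
    for r in place_of(q,p)[:1]: X=at_z(p,r["point"],z); print(q,np.round(r["point"],1),round(r["score"],2),np.round(X[:2],4),delta(X))
E
```

```text
[0.52281713 0.30145098 0.12009824] [-0.34151299  0.66869861 -0.48095451] [-0.02786194  0.0170296  -0.00783754] 0.020043626115838962 59.1820059902966 [8.38485054e+01 6.32384554e+00 8.21184414e-02]
clip_head [321.2 316.9] 0.88 [0.5234 0.3006] [ 0.49612762  0.99121202 16.10982589]
clip_seat [345.2 190.7] 0.86 [0.5714 0.3134] [49.49338979  9.15776166 16.12457242]
stud_hole [341.8  82.3] 0.75 [0.6026 0.3296] [84.54020137  7.3659954  16.15514076]
```

Call:
apply_moves --deltas '[10,3,0,0,0,10,6,0,0,0,10,9,0,0,0,10,12,0,0,0,10,15,0,0,0,10,15,0,0,0]'

```text
clock: 40.17
position: [0.5358, 0.3082, 0.1196]
ee_rot: [-0.0, 0.977, 0.211, -0.001]
contact_force: [-3.0, 2.8, -0.2]
width: 0.0199
gripper_force: 59.1
```

Call:
apply_moves --deltas '[10,3,0,0,0,10,6,0,0,0,10,9,0,0,0,10,12,0,0,0,10,15,0,0,0,10,17,0,0,0,10,18.5,0,0,0,10,18.5,0,0,0,10,18.5,0,0,0]'

```text
clock: 40.92
position: [0.5538, 0.3151, 0.1202]
ee_rot: [0.0, 0.977, 0.211, 0.0]
contact_force: [1.4, 1.6, -1.5]
width: 0.0196
gripper_force: 59.2
```

```bash
python3 - <<'E'
from h import *
s=get_state(); print(s["position"],s["contact_force"],s["moment"],s["width"],s["gripper_force"],delta([.6018,.3303,.12]))
p=get_image("wrist"); save(p,"w14.png",(170,100,470,400),2)
for q,z in dict(clip_head=.104,clip_seat=.104,stud_hole=.104).items():
    for r in place_of(q,p)[:1]: X=at_z(p,r["point"],z); print(q,np.round(r["point"],1),round(r["score"],2),np.round(X[:2],4),delta(X))
E
```

```text
[0.5538201  0.31512251 0.12023494] [ 1.36455736  1.57416541 -1.49495005] [ 0.22406235 -0.06708015  0.04092743] 0.019621137061699406 59.19231064617634 [49.96782381  5.96811935  0.28267658]
clip_head [315.4 316.4] 0.75 [0.5536 0.3164] [ 0.44463639 -1.17088381 16.29431159]
stud_hole [338.5 189.1] 0.58 [0.6019 0.3294] [49.91944428  6.97544553 16.28423092]
```

View pics/w14.png

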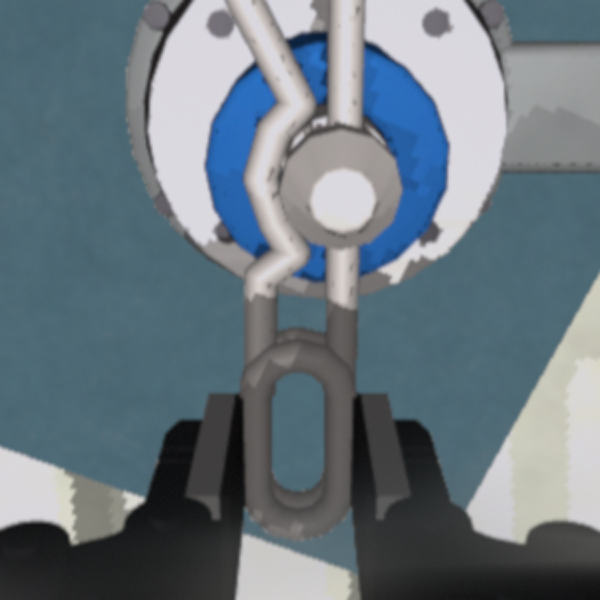

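The clip is home: the bow lies round the stud at crop (280,180), and the straight leg runs through and out at (345,60). I release and turn back for the nut.

Call:
apply_moves --deltas '[45,0,0,0,0,45,0,0,0,0,45,0,0,0,0,45,0,0,0,0,45,0,0,-40,0,45,0,0,-80,0,45,0,0,-100,0,45,0,0,-100,0,45,0,0,-100,0]'

```text
clock: 41.87
position: [0.5538, 0.3154, 0.2218]
ee_rot: [-0.0, 0.977, 0.211, 0.002]
contact_force: [-0.3, -0.9, -0.2]
width: 0.0452
gripper_force: 0.0
```

Call:
apply_moves --deltas '[45,0,0,0,-7,45,0,0,0,-14,45,0,0,0,-21,45,0,0,0,-28,45,0,0,0,-35,45,0,0,0,-42,45,0,0,0,-49,45,0,0,0,-56,45,0,0,0,-63,45,0,0,0,-70,45,0,0,0,-77,45,0,0,0,-84]'

```text
clock: 42.87
position: [0.5521, 0.3147, 0.2177]
ee_rot: [-0.001, 0.583, 0.813, -0.002]
contact_force: [-0.4, 0.2, -0.3]
width: 0.0449
gripper_force: 0.0
```

Call:
apply_moves --deltas '[45,0,0,0,-7,45,0,0,0,-14,45,0,0,0,-21,45,0,0,0,-28,45,0,0,0,-35,45,0,0,0,-42,45,0,0,0,-49,45,0,0,0,-56,45,0,0,0,-63,45,0,0,0,-70,45,0,0,0,-77,45,0,0,0,-84]'

```text
clock: 43.87
position: [0.5521, 0.3147, 0.2177]
ee_rot: [-0.002, -0.111, 0.994, -0.001]
contact_force: [-0.1, -0.6, -0.4]
width: 0.0453
gripper_force: 0.0
```

```bash
python3 - <<'E'
from h import *
s=get_state(); print(s["position"],s["qpos"],s["clock"],s["width"]); print(delta([.6415,.2435,.14]))
for n in ("top","scene"):
    p=get_image(n)
    for q,z in dict(clip_head=.104,clip_seat=.104,stud_hole=.104).items():
        for r in place_of(q,p)[:1]: print(n,q,round(r["score"],2),np.round(at_z(p,r["point"],z)[:2],4))
E
```

```text
[0.5521181  0.31467922 0.21771365] [ 4.08732916e-01  3.86041740e-01  1.41510152e+00 -2.36446623e-04
  1.34499336e+00 -1.38410623e+00] 43.8667 0.04526110041588433
[-71.85067514 -89.0364893   77.49193999]
top clip_head 0.51 [0.6362 0.2437]
top clip_seat 0.23 [0.5548 0.3166]
top stud_hole 0.88 [0.6081 0.3277]
scene clip_head 0.88 [0.5449 0.3308]
scene clip_seat 0.61 [0.5976 0.3318]
scene stud_hole 0.95 [0.6037 0.337 ]
```

Call:
apply_moves --deltas '[45,-72,-89,0,-7,45,-72,-89,0,-14,45,-72,-89,0,-21,45,-72,-89,0,-28,45,-72,-89,0,-33,45,-72,-89,0,-33,45,-72,-89,40,-33,45,-72,-89,77,-33,45,-72,-89,77,-33,45,-72,-89,77,-33,45,-72,-89,77,-33,45,-72,-89,77,-33]'

```text
clock: 45.27
position: [0.6443, 0.2445, 0.1461]
ee_rot: [0.003, -0.386, 0.923, -0.0]
contact_force: [0.8, -0.3, 0.2]
width: 0.045
gripper_force: 0.0
```

```bash
python3 - <<'E'
from h import *
s=get_state(); print(s["position"],s["qpos"],s["clock"])
p=get_image("wrist")
for q,z in dict(nut_center=.071,tip_top=.09).items():
    for r in place_of(q,p)[:2]:
        X=at_z(p,r["point"],z); print(q,np.round(r["point"],1),round(r["score"],2),np.round(X,4)[:2],delta(X))
print(delta([.6415,.2435,.069]))
E
```

```text
[0.64434388 0.24446795 0.14610616] [ 2.61811681e-01  5.06097431e-01  1.39566440e+00 -1.18845393e-04
  1.23469436e+00 -2.10050611e+00] 45.2667
nut_center [318.8 256.5] 0.58 [0.6417 0.2423] [ 3.37301141  0.48291606 74.89673564]
nut_center [565.7 252.9] 0.3 [0.5502 0.3297] [  5.48891209 127.04098254  74.5709631 ]
tip_top [319.9 273.5] 0.93 [0.6421 0.2435] [ 1.77134506  0.8179114  55.46947156]
[ 2.29923104  1.29397786 76.46690734]
```

Call:
apply_moves --deltas '[45,1.5,0.7,30,0,45,1.5,0.7,60,0,45,1.5,0.7,72,0,45,1.5,0.7,72,0,45,1.5,0.7,72,0,15,1.5,0.7,72,0,15,1.5,0.7,72,0,15,1.5,0.7,72,0,15,1.5,0.7,72,0,15,1.5,0.7,72,0,15,1.5,0.7,72,0]' --squeeze 50

```text
clock: 46.33
position: [0.6426, 0.2436, 0.0723]
ee_rot: [0.002, -0.386, 0.923, -0.0]
contact_force: [2.5, -0.1, 2.8]
width: 0.0251
gripper_force: 49.0
```

Call:
apply_moves --deltas '[15,0,0,0.2,7,15,0,0,0.3,14,15,0,0,0.5,21,15,0,0,0.6,28,15,0,0,0.8,35,15,0,0,1.0,42,15,0,0,1.1,49,15,0,0,1.3,56,15,0,0,1.4,63,15,0,0,1.6,70,15,0,0,1.7,77,15,0,0,1.9,84]'

```text
clock: 47.33
position: [0.6426, 0.2432, 0.0701]
ee_rot: [0.002, 0.333, 0.943, 0.001]
contact_force: [3.0, -0.4, 1.9]
width: 0.0253
gripper_force: 49.1
```

Call:
apply_moves --deltas '[15,0,0,0.2,7,15,0,0,0.3,14,15,0,0,0.5,21,15,0,0,0.6,28,15,0,0,0.8,35,15,0,0,1.0,42,15,0,0,1.1,49,15,0,0,1.3,56,15,0,0,1.4,63,15,0,0,1.6,70,15,0,0,1.7,77,15,0,0,1.9,84]'

```text
clock: 48.33
position: [0.6422, 0.2431, 0.068]
ee_rot: [0.001, 0.879, 0.478, 0.001]
contact_force: [2.0, 0.1, 2.3]
width: 0.0251
gripper_force: 49.1
```

Call:
apply_moves --deltas '[15,0,0,0.2,7,15,0,0,0.3,14,15,0,0,0.5,21,15,0,0,0.6,28,15,0,0,0.8,35,15,0,0,1.0,42,15,0,0,1.1,49,15,0,0,1.3,56,15,0,0,1.4,63,15,0,0,1.6,70,15,0,0,1.7,76,15,0,0,1.7,76]'

```text
clock: 49.33
position: [0.6421, 0.2435, 0.0678]
ee_rot: [-0.001, 0.987, -0.163, 0.001]
contact_force: [-0.7, 0.4, 9.0]
width: 0.0247
gripper_force: 49.7
```

```bash
python3 - <<'E'
from h import *
s=get_state(); print({k:np.round(v,3) for k,v in s.items()})
E
```

```text
{'clock': np.float64(49.333), 'qpos': array([ 0.261,  0.569,  1.493, -0.   ,  1.076,  2.161]), 'qd': array([-0.001, -0.001, -0.   ,  0.001, -0.002, -0.103]), 'effort': array([ 1.2000e-02, -4.9011e+01, -1.8137e+01, -8.9000e-02,  1.7000e-02,
        5.6500e-01]), 'position': array([0.642, 0.244, 0.068]), 'ee_rot': array([-0.001,  0.987, -0.163,  0.001]), 'contact_force': array([-0.664,  0.399,  9.027]), 'moment': array([ 0.064, -0.006, -0.103]), 'gripper_force': np.float64(49.705), 'width': np.float64(0.025)}
```

Call:
apply_moves --deltas '[15,0,0,0,0,15,0,0,0,5,15,0,0,0,10,15,0,0,0,15,15,0,0,0,15]'

```text
clock: 49.75
position: [0.642, 0.2437, 0.0676]
ee_rot: [-0.001, 0.957, -0.291, 0.001]
contact_force: [0.2, 0.9, 7.8]
width: 0.0253
gripper_force: 49.8
```

```bash
python3 - <<'E'
from h import *
s=get_state(); print({k:np.round(v,3) for k,v in s.items() if k in ("qpos","effort","position","contact_force","moment","width","ee_rot")})
E
```

```text
{'qpos': array([0.261, 0.569, 1.493, 0.   , 1.076, 2.422]), 'effort': array([ -0.192, -49.382, -18.259,  -0.231,   0.05 ,   0.399]), 'position': array([0.642, 0.244, 0.068]), 'ee_rot': array([-0.001,  0.957, -0.291,  0.001]), 'contact_force': array([0.221, 0.918, 7.771]), 'moment': array([ 0.09 , -0.066, -0.119]), 'width': np.float64(0.025)}
```

Call:
apply_moves --deltas '[45,0,0,0,0,45,0,0,0,0,45,0,0,0,0,45,0,0,-40,0,45,0,0,-71,0,45,0,0,-71,0,45,0,0,-71,0,45,0,0,-71,0,45,0,0,-71,0,45,0,0,-71,0]'

```text
clock: 50.58
position: [0.64, 0.2429, 0.1348]
ee_rot: [0.001, 0.957, -0.289, -0.002]
contact_force: [-0.6, 0.5, -0.6]
width: 0.0451
gripper_force: 0.0
```

```bash
python3 - <<'E'
from h import *
s=get_state(); print(s["position"],s["qpos"][5],s["clock"])
def gold(f,box):
    x0,y0,x1,y1=box; h=cv2.cvtColor(f[y0:y1,x0:x1],cv2.COLOR_RGB2HSV); m=cv2.inRange(h,(12,110,60),(32,255,255))
    ys,xs=np.where(m); return len(ys), np.round([xs.mean()+x0,ys.mean()+y0,*(np.percentile(ys,[2,98])+y0)],1)
p=get_image("scene"); f0=cv2.imread("pics/scene.png")[:,:,::-1]
for f in (f0,p["frame"]): print("scene",gold(f,(262,255,284,292)))
w=get_image("wrist"); save(w,"w15.png")
f2=cv2.imread("pics/w2.png")[:,:,::-1]
print("w2",gold(f2,(260,180,390,300)),"now",gold(w["frame"],(260,180,390,300)))
for q in ("nut_center","tip_top"):
    for r in place_of(q,w)[:1]: 
        print(q,np.round(r["point"],1),round(r["score"],2))
for z in (.09,.073,.065,.079,.071): print(z,proj(w,[.6415,.2435,z]))
# robust: the nut/tip row gap
E
```

```text
[0.64001463 0.24285878 0.13477982] 2.4188023604859406 50.5833
scene (179, array([273.2, 274.2, 264. , 285.4]))
scene (150, array([273.4, 273.7, 265. , 284. ]))
w2 (2230, array([323.6, 253.9, 225. , 284. ])) now (2311, array([314.9, 252. , 223. , 283. ]))
nut_center [316.  262.5] 0.93
tip_top [316.3 282.1] 0.74
0.09 [313.97385324 284.01478819]
0.073 [314.24891488 269.08487631]
0.065 [314.3637015  262.85443979]
0.079 [314.15699751 274.07400609]
0.071 [314.27841302 267.48376382]
```

Call:
apply_moves --deltas '[45,0,0,0,-7,45,0,0,0,-14,45,0,0,0,-21,45,0,0,0,-28,45,0,0,0,-35,45,0,0,0,-42,45,0,0,0,-49,45,0,0,0,-56,45,0,0,0,-63,45,0,0,0,-70,45,0,0,0,-77,45,0,0,0,-84]'

```text
clock: 51.78
position: [0.641, 0.2432, 0.1363]
ee_rot: [0.0, 0.904, 0.428, -0.0]
contact_force: [-0.4, 0.7, 0.1]
width: 0.0449
gripper_force: 0.0
```

```bash
python3 - <<'E'
from h import *
s=get_state(); print(s["position"],s["qpos"][5],s["clock"],delta([.642,.2435,.0655]))
p=get_image("wrist")
for q,z in dict(nut_center=.065,tip_top=.09).items():
    for r in place_of(q,p)[:1]:
        X=at_z(p,r["point"],z); print(q,np.round(r["point"],1),round(r["score"],2),np.round(X,4)[:2],delta(X))
for z in (.09,.065,.071): print(z,proj(p,[.6418,.2435,z]))
E
```

```text
[0.6410019  0.24315997 0.13633315] 0.9467297292239747 51.7833 [ 0.93015585  0.57326333 70.83256941]
nut_center [320.5 261.8] 0.83 [0.6418 0.2433] [ 0.69959862  0.51796629 71.37892311]
tip_top [321.3 282.9] 0.67 [0.6419 0.2431] [ 0.51654332  0.78436578 46.40011287]
0.09 [320.42957472 282.38550845]
0.065 [320.25653448 261.62036573]
0.071 [320.29441143 266.16566879]
```

The camera puts the nut back at its lower height. I confirm by gripping again and tightening a little.

Call:
apply_moves --deltas '[45,0.7,0.5,40,0,45,0.7,0.5,71,0,45,0.7,0.5,71,0,45,0.7,0.5,71,0,15,0.7,0.5,71,0,15,0.7,0.5,71,0,15,0.7,0.5,71,0,15,0.7,0.5,71,0,15,0.7,0.5,71,0,15,0.7,0.5,71,0]' --squeeze 50

```text
clock: 52.77
position: [0.6431, 0.2441, 0.068]
ee_rot: [0.0, 0.905, 0.425, 0.002]
contact_force: [-1.1, 1.7, 5.3]
width: 0.0252
gripper_force: 49.5
```

```bash
python3 - <<'E'
from h import *
s=get_state(); print({k:np.round(v,3) for k,v in s.items() if k in ("qpos","effort","position","contact_force","moment","width")})
E
```

```text
{'qpos': array([2.610e-01, 5.700e-01, 1.491e+00, 1.000e-03, 1.077e+00, 9.530e-01]), 'effort': array([-1.2810e+00, -5.0607e+01, -1.9397e+01, -5.3600e-01, -2.6100e-01,
       -1.0000e-02]), 'position': array([0.643, 0.244, 0.068]), 'contact_force': array([-1.106,  1.687,  5.26 ]), 'moment': array([0.187, 0.187, 0.008]), 'width': np.float64(0.025)}
```

Call:
apply_moves --deltas '[15,0,0,0,4,15,0,0,0,8,15,0,0,0,8,15,0,0,0,8]'

```text
clock: 53.1
position: [0.6433, 0.2441, 0.0679]
ee_rot: [0.0, 0.932, 0.361, 0.002]
contact_force: [-1.1, 0.8, 5.6]
width: 0.0251
gripper_force: 49.7
```

```bash
python3 - <<'E'
from h import *
s=get_state(); print({k:np.round(v,3) for k,v in s.items() if k in ("qpos","effort","position","contact_force","moment","width")})
E
```

```text
{'qpos': array([0.261, 0.57 , 1.491, 0.   , 1.076, 1.093]), 'effort': array([ -0.956, -50.994, -19.348,  -0.529,  -0.128,  -0.066]), 'position': array([0.643, 0.244, 0.068]), 'contact_force': array([-1.12 ,  0.817,  5.591]), 'moment': array([ 0.243,  0.117, -0.068]), 'width': np.float64(0.025)}
```

Call:
apply_moves --deltas '[15,0,0,0.2,7,15,0,0,0.2,14,15,0,0,0.3,21,15,0,0,0.4,28,15,0,0,0.4,28]'

```text
clock: 53.52
position: [0.6438, 0.2438, 0.0676]
ee_rot: [-0.0, 0.992, 0.123, 0.003]
contact_force: [-0.7, -0.2, 6.3]
width: 0.0253
gripper_force: 50.0
```

```bash
python3 - <<'E'
from h import *
s=get_state(); print({k:np.round(v,3) for k,v in s.items() if k in ("qpos","effort","position","contact_force","moment","width")})
E
```

```text
{'qpos': array([ 2.610e-01,  5.710e-01,  1.491e+00, -1.000e-03,  1.075e+00,
        1.585e+00]), 'effort': array([ -0.089, -51.144, -18.985,  -0.174,   0.129,   0.633]), 'position': array([0.644, 0.244, 0.068]), 'contact_force': array([-0.688, -0.171,  6.26 ]), 'moment': array([ 0.031, -0.041, -0.105]), 'width': np.float64(0.025)}
```

Call:
apply_moves --deltas '[15,0,0,0,7,15,0,0,0,14,15,0,0,0,21,15,0,0,0,28,15,0,0,0,35,15,0,0,0,42,15,0,0,0,49,15,0,0,0,55,15,0,0,0,55]'

```text
clock: 54.27
position: [0.6435, 0.2425, 0.0671]
ee_rot: [0.0, 0.938, -0.347, 0.002]
contact_force: [0.5, -2.3, 5.0]
width: 0.0252
gripper_force: 50.6
```

```bash
python3 - <<'E'
from h import *
s=get_state(); print({k:np.round(v,3) for k,v in s.items() if k in ("qpos","effort","position","contact_force","moment","width")})
E
```

```text
{'qpos': array([ 0.261,  0.571,  1.491, -0.003,  1.076,  2.541]), 'effort': array([  0.961, -51.057, -19.3  ,   1.013,  -0.101,   1.384]), 'position': array([0.644, 0.243, 0.067]), 'contact_force': array([ 0.52 , -2.304,  5.045]), 'moment': array([-0.415, -0.012,  0.604]), 'width': np.float64(0.025)}
```

Moment has risen to +0.60 N m, so the nut is now hard on its seat. I release, retreat and check.

Call:
apply_moves --deltas '[45,0,0,0,0,45,0,0,0,0,45,0,0,0,0,45,0,0,-40,0,45,0,0,-80,0,45,0,0,-120,0,45,0,0,-150,0,45,0,0,-150,0,45,0,0,-150,0,45,0,0,-150,0]'

```text
clock: 55.1
position: [0.6412, 0.2433, 0.2142]
ee_rot: [0.001, 0.938, -0.347, -0.001]
contact_force: [-0.5, -0.9, -1.1]
width: 0.045
gripper_force: 0.0
```

```bash
python3 - <<'E'
from h import *
s=get_state(); print(s["position"],s["contact_force"],s["clock"],s["width"])
for n in ("wrist","scene"):
    p=get_image(n)
    for q,z in dict(nut_center=.065,tip_top=.09,clip_head=.104,clip_seat=.104,stud_hole=.104).items():
        for r in place_of(q,p)[:1]: print(n,q,np.round(r["point"]),round(r["score"],2),np.round(at_z(p,r["point"],z)[:2],4))
    print([tuple(map(float,b[2])) for b in blues(p,.087)])
E
```

```text
[0.6411801  0.24332184 0.21421284] [-0.53624399 -0.91168095 -1.11762257] 55.1 0.04499878586180145
wrist nut_center [318. 219.] 0.68 [0.6417 0.2422]
wrist tip_top [314. 231.] 0.67 [0.6425 0.2443]
wrist clip_head [322. 385.] 0.93 [0.5598 0.3089]
wrist clip_seat [257. 361.] 0.56 [0.6023 0.3293]
wrist stud_hole [257. 361.] 0.63 [0.6022 0.3286]
[(0.5968, 0.3192)]
scene nut_center [270. 270.] 0.52 [0.6425 0.2492]
scene tip_top [272. 257.] 0.49 [0.6482 0.2369]
scene clip_head [269. 291.] 0.87 [0.5433 0.3258]
scene clip_seat [249. 278.] 0.83 [0.6026 0.3299]
scene stud_hole [249. 279.] 0.77 [0.601  0.3311]
[(1.0325, -2.111), (1.188, -0.6456), (0.8757, 0.6159), (0.584, 0.3491)]
```

Clip seat and stud hole agree within about 1 mm, the nut is down and the robot is clear, so I hand in.

```bash
python3 -c "
from rig import sign_off; print(sign_off())"
```

```text
the job is handed in; nothing more can be done
None
```

The job is handed in, and no verdict came back: air let out, three blue collars stacked on the stud, R-clip snapped round it and lock nut screwed down to its stop; other bench items were not touched, as far as I can tell.

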